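# Peel the top transfer tray off its nested stack and hold it up to the labeller's outfeed

## Task

The next labelled bottles need a tray: the nested trays cling together, so lift one corner of the top tray first, with the opposite corner still down, and peel only that tray off the stack. Then bring it to the outfeed end of the labelling machine and finish while holding it there in the air: level, its open end square and centred right up to the steel outfeed plate, its floor just under the height of the plate (at most about a centimetre lower) so that bottles can slide straight in, but not resting on or pushing against the machine. Leave the rest of the stack, the bottles on the belt, the label roll and the screwdriver where they are.

Things in the scene. Friction and masses are not known exactly. Their poses are not given: they have to be found in the camera images.
- tray: Top tray of the stack, the one to take: stiff white plastic, 146 mm wide (x), 210 long (y), 44 high, 0.2 kg. Origin: middle of the underside, z up. Open at the -y end (bare 3 mm floor), walled elsewhere. A solid upright rim, 10 mm wide, 24 high (20 to 44 mm above the underside), tops the walls. Below it a skirt, 12.5 mm in, hides in the tray below. Nested: 144 mm above the stack's origin, axes parallel.
- tray_near_left (a point): Foot of the tray's rim, mid-width, at its closed-end corner on the -x side: x -52, y +84, z +20 mm in the tray's frame. This corner is cut at 45 degrees (35 mm off each side): the rim runs diagonally here for 41 to 49 mm, good to pinch from above. Rim top 24 mm higher; a shoulder inside the tray lets fingers go at most 21 mm below the rim top. Turns with the tray.
- tray_far_left (a point): The same at the other cut corner, closed end on the +x side: x +52, y +84, z +20 mm in the tray's frame.
- tray_near_right (a point): Foot of the tray's rim at its open-end corner on the -x side: x -68, y -105, z +20 mm in the tray's frame.
- tray_far_right (a point): Foot of the tray's rim at its open-end corner on the +x side: x +68, y -105, z +20 mm in the tray's frame; opposite tray_near_left.
- tray_lip (a point): Middle of the tray's open edge, on the upper face of its floor (x 0, y -105, z +3 mm in the tray's frame): the edge to bring to the outfeed plate. Axes as the tray's.
- stack: The rest of the stack, six like trays nested as one loose 1.3 kg piece; origin mid-underside on the bench, axes as the tray's. Outside, flush rims 24 mm high; the joint under the top tray is 164 mm up, the top tray's rim ends at 188. Springy beads inside its long rims grip the top tray's skirt: 3 to 8 N up at one corner peels it, a bead letting go when the skirt there has risen 15 mm. Skirt play 2.5 mm.
- labeller: Bench-top labelling machine, fixed. Origin on the bench below the middle of the outfeed plate's outer edge; y points out of the machine along the belt, x across. Blue belt 108 mm wide, 1.1 m long, top 242 mm up, 134 mm over the side frames; no machine below it for the last 260 mm. Guide rails start 180 mm in from the plate's edge, 287 mm up; their clamp knobs reach 322 mm.
- plate_edge (a point): Middle of the outer edge of the steel outfeed plate, on its upper face, 240 mm above the bench; plate 100 mm wide, 3 thick, 52 long. Axes as the machine's: y points straight out, away from the belt. In the presented tray y points the same way.
- bottle_a: Amber bottle with a yellow cap, 54 mm across, 165 mm tall, standing loose on the belt nearer the outfeed plate. Leave alone. Origin at its underside.
- bottle_b: The same bottle, standing further in on the belt. Leave alone. Origin at its underside.
- label_roll: Roll of blank labels lying on the bench, 100 mm across, 60 mm high, with a 40 mm bore. Leave alone. Origin at its underside.
- screwdriver: Screwdriver lying loose on the bench. Leave alone.

How it is judged (in metres and radians):
On the way, in this order (a step that is already met when the one before it is completed fails the run):
1. one corner of the top tray lifted at least 18 mm off the stack while the opposite corner is still down (less than 8 mm up) (((z of tray_near_left in the frame of stack above 0.182 m and z of tray_far_right in the frame of stack below 0.172 m) or (z of tray_far_left in the frame of stack above 0.182 m and z of tray_near_right in the frame of stack below 0.172 m) or (z of tray_near_right in the frame of stack above 0.182 m and z of tray_far_left in the frame of stack below 0.172 m) or (z of tray_far_right in the frame of stack above 0.182 m and z of tray_near_left in the frame of stack below 0.172 m))), for 0.1 s.
2. the top tray is wholly clear of the stack, in the gripper (contact force between tray and stack below 0.05 N and distance between tray and stack above 0.175 m and contact force between the fingers and tray above 1 N), for 0.2 s.
At the end, for the whole second after the job is handed in: Held still by the gripper alone, level within 7 deg, square within 8 deg; open edge centred within 22 mm, from 16 mm under to 22 mm off the plate edge, floor from 18 mm below to 2 mm above the plate, under 0.7 N on the machine; stack and bystanders within 30 mm of their places (x of tray_lip in the frame of plate_edge between -0.022 and 0.022 m and y of tray_lip in the frame of plate_edge between -0.016 and 0.022 m and z of tray_lip in the frame of plate_edge between -0.018 and 0.002 m and y of tray in the frame of plate_edge above 0.07 m and angle between the y axis of tray and the y axis of labeller, either way round below 0.14 rad and angle between tray's own z axis and vertical below 0.12 rad and height (world z) of tray above 0.205 m and contact force between the fingers and tray above 1 N and contact force between tray and labeller below 0.7 N and contact force between tray and stack below 0.1 N and linear speed of tray below 0.03 m/s and distance of each of stack, bottle_a, bottle_b, label_roll, screwdriver from where it was at the start of the episode below 0.03 m and angle between stack's own z axis and vertical below 0.08 rad); the arm keeps its last pose, push and grip.
It fails at once if the rest of the stack is pulled along or tipped (distance of stack from where it was at the start of the episode above 0.04 m or angle between stack's own z axis and vertical above 0.15 rad).
It fails at once if a bottle on the belt is knocked over or shoved (distance of any of bottle_a, bottle_b from where it was at the start of the episode above 0.04 m).
It also fails if it takes over 42 s, if anything falls off the work surface, if the arm or the gripper's body presses on something with over 40 N, if the wrist force passes 120 N, or if a joint passes its speed limit or range.

## Robot

A 7-joint arm with a two-finger parallel gripper is mounted at the origin on the work surface. World frame = base frame: x ahead of the robot, y to its left, z up, the work surface at z = 0. Lengths are in m, angles in degrees, forces in N, time in s.
With the tool pointing down it reaches from about 0.425 to 0.875 m from the base axis. Payload 4.7 kg.
Tool frame: the origin (TCP) lies between the finger pads; the fingertips stand 14 mm ahead of it and the grasp point (between the pads) lies 5 mm behind it (env.tip_reach is the distance from the TCP to the fingertips, in m); z points along the fingers, y is the direction in which the jaws open and shut (so a half turn about z gives the same grasp; the last joint's range is limited). The gripper opens to 87 mm and grips with 3 to 60 N. Pads are 19 mm wide; open, the fingers measure 117 mm over their backs; the gripper's body (75 mm by 190 mm) begins 51 mm behind the grasp point.
Start: joints at [-73.447, 18.392, -4.016, 83.108, 1.295, 78.541, -3.26], TCP at [0.176, 0.626, 0.212] pointing down, gripper open.
Joint ranges: [-163.93, 163.93], [-17.29, 119.83], [-79.2, 71.16], [3.27, 140.29], [-89.18, 269.18], [5.43, 117.66], [-154.24, 154.24]. Speed limits (degrees/s): [147.25, 147.25, 180, 180, 180, 180, 180].

## Interface

Orientations are given as [roll, pitch, yaw] about the fixed x, y, z axes, in that order (R = Rz(yaw) Ry(pitch) Rx(roll)).
In Python, from cell import env gives the robot as it stands. The module is installed in compiled form; this text tells all that it offers.
- The arm moves only by the shell command python3 -m pendant 'ROWS' [FORCE]. ROWS is JSON, a list of rows, each an object of numbers: "rx", "ry", "rz": the turn, a rotation vector about the tool's x, y, z in degrees; "tx", "ty", "tz": the shift along the tool's x, y, z in mm; "jaw": the finger opening in mm, from 0 to 87. In form: [{"rx": .., "ry": .., "rz": .., "tx": .., "ty": .., "tz": .., "jaw": ..}, ...]. A call has 1 to 20 rows; each row shifts and turns the commanded pose from where the row before left it, along the tool's axes as they then stand; what a row does not reach is not made up. A row lasts 1/12 s, in which the tool goes at most 41.7 mm and 7.16 degrees, less where a joint would pass 70% of its speed; a pose out of reach is approached as far as the arm can. A call with a gripper value outside its range is refused whole. The fingers move at their own pace and stop on an object; FORCE is the grip in N (left out, the last holds). Time passes only in rows, so rows that do not move let the fingers close. It gives the time, the measured TCP pose, the force and the opening at its end, in the units of the state.
- env.get_obs(): the state, without advancing time (a new reading comes with each control period).
- env.read_camera(name): name is "scene" or "top" or "wrist"; returns a dict with "img" (420x560x3 uint8, red, green, blue), "range_z" (420x560 float32, m along the optical axis (not along the pixel's ray), 0 where there is no reading), "vertical_fov" (degrees; the focal length in pixels is half the picture's height over the tangent of half this angle, whatever the lens; pixels are square), "cx", "cy" (the principal point, pixels), "distortion" ([k1, k2, p1, p2, k3] as OpenCV has them; the pictures are not rectified), "world_to_cam" (4x4, takes a point from world to camera coordinates). Camera axes: x right, y up, looking along -z (the intrinsics and any distortion apply to the point x, -y, -z); pixel columns grow to the right and rows downward; lengths in m; the calibration is good to about 2 mm. A picture is of the moment at which its call begins.
- env.sign_off(): hands the job in, once; it reports no verdict.
The state is a dict: "time_s": time; "qpos": joint angles; "joint_velocities": joint speeds; "effort": joint torques, N m; "tool_pos": TCP position; "tool_rot": TCP orientation; "force": force on the tool from outside, world axes, zero at the start; "wrist_torque": the same for the moment, N m; "grip_width": finger opening in m.
Only numpy, scipy, OpenCV 4.12 (cv2) and the standard library are available. Lean on these libraries where they do the work, as an engineer would, in place of code of your own. Each camera call takes 0.05 s, during which the arm holds its last target.

## Working session

There is one attempt and no reset: what is moved stays moved. The work goes in short steps, Python scripts to look and compute and a shell command to move; the robot and the scene stay as the last step left them, time stands still between calls to the robot, and variables do not carry over. Pictures are saved under pics/ and viewed, and the job is handed in when it is done.

```bash
mkdir -p pics; cat > h.py <<'E'
import numpy as np, cv2, pickle, os
from scipy.spatial.transform import Rotation as R
from cell import env
def snap(name, tag):
    c=env.read_camera(name)
    cv2.imwrite(f'pics/{tag}.png', c['img'][:,:,::-1])
    pickle.dump({k:c[k] for k in c}, open(f'pics/{tag}.pkl','wb'))
    return c
def load(tag): return pickle.load(open(f'pics/{tag}.pkl','rb'))
def K(c):
    h=c['img'].shape[0]; f=h/2/np.tan(np.radians(c['vertical_fov'])/2)
    return np.array([[f,0,c['cx']],[0,f,c['cy']],[0,0,1.]])
def rays(c,uv):
    uv=np.asarray(uv,float).reshape(-1,1,2)
    n=cv2.undistortPoints(uv,K(c),np.array(c['distortion'],float)).reshape(-1,2)
    d=np.c_[n[:,0],-n[:,1],-np.ones(len(n))]
    M=np.linalg.inv(c['world_to_cam'])
    return M[:3,3], d@M[:3,:3].T
def onplane(c,uv,z):
    o,d=rays(c,uv); return o+d*((z-o[2])/d[:,2])[:,None]
def depthpts(c,uv):
    uv=np.asarray(uv,int).reshape(-1,2)
    o,d=rays(c,uv); r=c['range_z'][uv[:,1],uv[:,0]]
    return o+d*r[:,None], r
def proj(c,P):
    P=np.atleast_2d(P); W=c['world_to_cam']; q=P@W[:3,:3].T+W[:3,3]
    q=q*[1,-1,-1]
    return cv2.projectPoints(q,np.zeros(3),np.zeros(3),K(c),np.array(c['distortion'],float))[0].reshape(-1,2)
E
python3 - <<'E'
from h import *
for n in ['scene','top','wrist']:
    c=snap(n,n+'0'); print(n,np.linalg.inv(c['world_to_cam']).round(3).tolist(),c['vertical_fov'],c['distortion'])
o=env.get_obs(); print({k:np.round(v,4).tolist() for k,v in o.items()}, env.tip_reach)
E
```

```text
scene [[-0.873, -0.317, 0.372, 1.0], [0.489, -0.57, 0.661, 0.717], [0.002, 0.758, 0.652, 0.869], [0.0, 0.0, 0.0, 1.0]] 54.299743123387216 [-0.0446659  0.         0.         0.         0.       ]
top [[0.017, 0.995, -0.099, 0.477], [-1.0, 0.018, 0.004, -0.015], [0.006, 0.099, 0.995, 1.374], [0.0, 0.0, 0.0, 1.0]] 47.78029934613326 [0.05091895 0.         0.         0.         0.        ]
wrist [[0.271, -0.933, -0.238, 0.111], [0.963, 0.262, 0.069, 0.643], [-0.002, -0.248, 0.969, 0.384], [0.0, 0.0, 0.0, 1.0]] 62.7894201559312 [0.01855367 0.         0.         0.         0.        ]
{'time_s': 0.15, 'qpos': [-73.448, 18.43, -4.0142, 83.1593, 1.2945, 78.5392, -3.2586], 'joint_velocities': [0.0222, -0.0769, -0.0423, -0.1418, 0.0297, 0.0072, 0.1006], 'effort': [0.0001, -49.1797, -0.4045, -31.2878, -0.064, 0.0404, 0.0001], 'tool_pos': [0.1763, 0.6252, 0.2116], 'tool_rot': [-179.9166, 0.005, 164.2574], 'force': [0.2573, -0.5993, -0.105], 'wrist_torque': [-0.0164, 0.0127, -0.027], 'grip_width': 0.0874} 0.014
```

View pics/scene0.png

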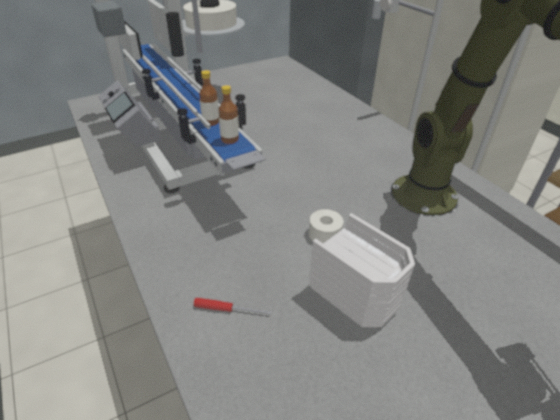

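View pics/top0.png

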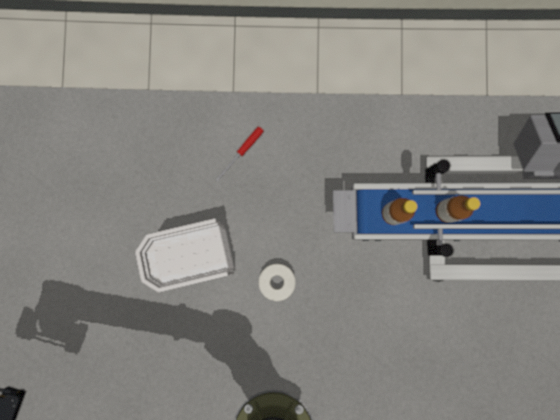

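View pics/wrist0.png

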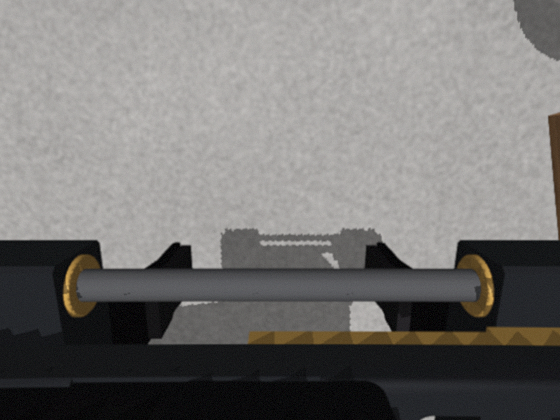

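```bash
python3 - <<'E'
from h import *
c=load('top0')
a=c['img'][205:305,120:300,::-1]; b=c['img'][165:255,320:500,::-1]
cv2.imwrite('pics/a.png',cv2.resize(np.vstack([a[:90],b]),None,fx=4,fy=4,interpolation=cv2.INTER_CUBIC)[:, :720])
s=load('scene0')['img'][200:335,290:440,::-1]
cv2.imwrite('pics/s.png',cv2.resize(s,None,fx=4,fy=4,interpolation=cv2.INTER_CUBIC))
s=load('scene0')['img'][60:200,130:290,::-1]
cv2.imwrite('pics/s2.png',cv2.resize(s,None,fx=4,fy=4,interpolation=cv2.INTER_CUBIC))
E
```

```text
(no output)
```

View pics/a.png

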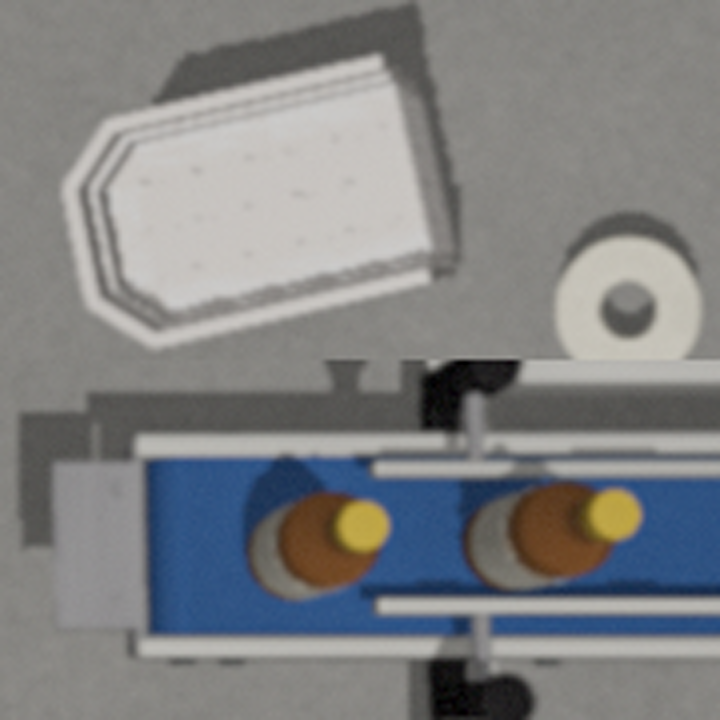

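View pics/s.png

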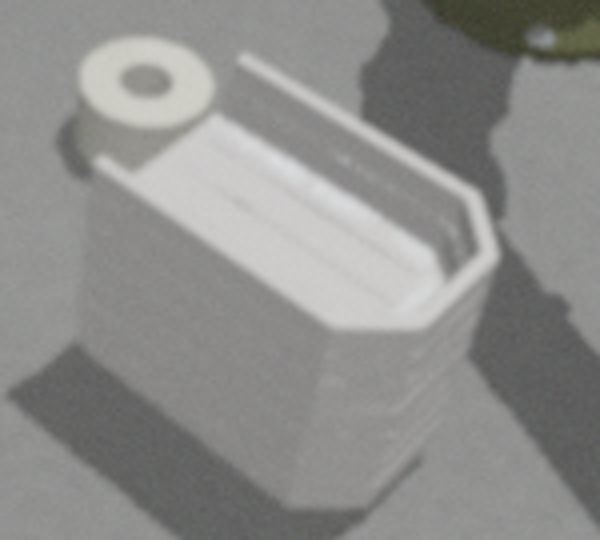

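View pics/s2.png

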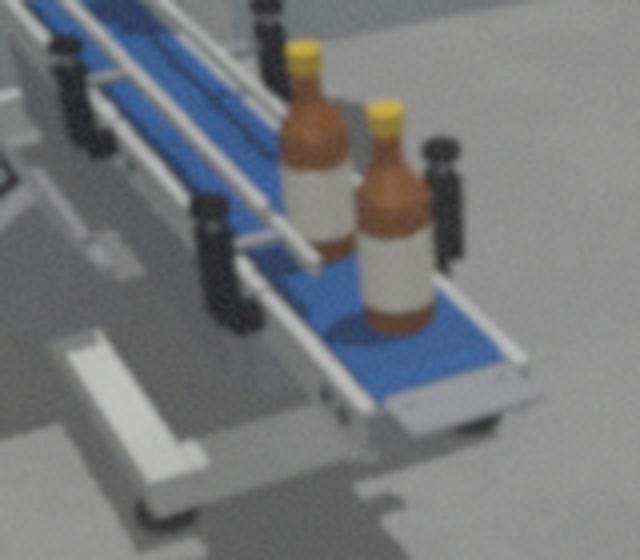

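```bash
python3 - <<'E'
from h import *
c=load('top0'); s=load('scene0')
a=lambda p:np.array(p)/4+[120,205]-0.375; b=lambda p:(np.array(p)-[0,360])/4+[320,165]-.375
P=onplane(c,a([(383,55),(118,120),(65,185),(85,290),(155,345),(430,275)]),0.188)
print(P.round(4))
S=onplane(s,np.array([(238,55),(475,187),(497,250),(420,328),(330,328),(97,157)])/4+[290,200]-.375,0.188); print('scene',S.round(4))
Q=onplane(c,b([(54,462),(54,628)]),0.240);print(Q.round(4))
Q=onplane(s,np.array([(413,433),(543,398)])/4+[130,60]-.375,0.240);print('scene plate',Q.round(4))
# rails, belt direction
Q=onplane(c,b([(150,460),(720,460),(150,635),(720,637)]),0.242);print(Q.round(4))
# roll
print(onplane(c,a([(628,308)]),0.06))
for n,(x0,y0,x1,y1) in dict(tray=(155,235,215,265),plate=(336,195,350,230)).items():
    uu,vv=np.meshgrid(range(x0,x1,3),range(y0,y1,3)); p,r=depthpts(c,np.c_[uu.ravel(),vv.ravel()]); print(n,np.median(p[r>0],0))
E
```

```text
[[0.5765 0.1512 0.188 ]
 [0.5331 0.314  0.188 ]
 [0.4923 0.3446 0.188 ]
 [0.4282 0.3292 0.188 ]
 [0.3953 0.2849 0.188 ]
 [0.4403 0.1178 0.188 ]]
scene [[0.4438 0.1205 0.188 ]
 [0.3942 0.2838 0.188 ]
 [0.4184 0.3274 0.188 ]
 [0.495  0.3491 0.188 ]
 [0.5374 0.3252 0.188 ]
 [0.5741 0.1544 0.188 ]]
[[ 0.6455 -0.1379  0.24  ]
 [ 0.5452 -0.1386  0.24  ]]
scene plate [[ 0.6463 -0.139   0.24  ]
 [ 0.549  -0.1341  0.24  ]]
[[ 0.6474 -0.1954  0.242 ]
 [ 0.653  -0.535   0.242 ]
 [ 0.5419 -0.1956  0.242 ]
 [ 0.547  -0.5321  0.242 ]]
[[ 0.41616694 -0.00404531  0.06      ]]
tray [0.50358345 0.23862208 0.14600865]
plate [ 0.5941089 -0.1596083  0.23934  ]
```

```bash
cat >> h.py <<'E'
MOD=np.array([(73,-105),(73,70),(38,105),(-38,105),(-73,70),(-73,-105)])/1e3
def proc(M,P):
    mm,pm=M.mean(0),P.mean(0); H=(M-mm).T@(P-pm)
    a=np.arctan2(H[0,1]-H[1,0],H[0,0]+H[1,1]); Rm=np.array([[np.cos(a),-np.sin(a)],[np.sin(a),np.cos(a)]])
    t=pm-Rm@mm; return t,np.degrees(a),(P-(M@Rm.T+t))
E
python3 - <<'E'
from h import *
c=load('top0'); s=load('scene0')
P=[]
for cc,box,name in [(c,(125,205,240,300),'top')]:
    x0,y0,x1,y1=box
    im=cc['img'][y0:y1,x0:x1]; g=im.min(2)
    big=cv2.resize(g,None,fx=4,fy=4,interpolation=cv2.INTER_CUBIC)
    m=(big>160).astype(np.uint8)
    n,l,st,ce=cv2.connectedComponentsWithStats(m); k=1+np.argmax(st[1:,4]); 
    cn=max(cv2.findContours((l==k).astype(np.uint8),0,1)[0],key=cv2.contourArea)
    h=cv2.convexHull(cn); ap=cv2.approxPolyDP(h,12,True).reshape(-1,2)
    uv=(ap+.5)/4-.5+[x0,y0]; W=onplane(cc,uv,.188); print(name,np.c_[uv,W[:,:2]].round(3).tolist())
a=lambda p:np.array(p)/4+[120,205]-0.375
T=onplane(c,a([(383,55),(118,120),(65,185),(85,290),(155,345),(430,275)]),0.188)[:,:2]
S=onplane(s,np.array([(238,55),(475,187),(497,250),(420,328),(330,328),(97,157)])/4+[290,200]-.375,0.188)[::-1,:2]
for q in (T,S,(T+S)/2):
    t,an,r=proc(MOD,q); print(t,an,(r*1e3).round(1).tolist())
    Rm=R.from_euler('z',an,degrees=True).as_matrix()[:2,:2]
    for p in [(.052,.084),(-.052,.084)]: print('  corner',Rm@p+t)
E
```

```text
top [[214.625, 219.375, 0.574, 0.153], [227.375, 265.375, 0.46, 0.118], [226.375, 275.375, 0.435, 0.119], [159.625, 291.375, 0.394, 0.282], [141.125, 280.875, 0.419, 0.328], [135.125, 251.625, 0.49, 0.346], [145.375, 235.125, 0.532, 0.323]]
[0.48310811 0.23428445] 13.592711949939687 [[-2.3, 1.8], [-4.5, -5.4], [-3.0, -0.6], [6.7, 1.8], [-0.4, -0.3], [3.5, 2.7]]
  corner [0.51391009 0.32815264]
  corner [0.41282303 0.30371072]
[0.48313558 0.23751828] 14.851531059609767 [[-6.5, -0.3], [1.6, 1.3], [2.1, 0.3], [-1.1, -1.9], [-0.5, -2.6], [4.3, 3.1]]
  corner [0.51186795 0.3320405 ]
  corner [0.41134226 0.30538372]
[0.48312355 0.23590034] 14.22555547397274 [[-4.4, 0.8], [-1.5, -2.1], [-0.5, -0.2], [2.8, -0.1], [-0.4, -1.4], [3.9, 2.9]]
  corner [0.51288687 0.33010302]
  corner [0.41207595 0.30454608]
```

```bash
python3 -m pendant '[{"tz":-15},{"tz":-20,"rz":5},{"tz":-15,"rz":5},{"rz":4.7},{"tx":-31.3,"ty":-6},{"tx":-31.3,"ty":-6},{"tx":-31.3,"ty":-6},{"tx":-31.3,"ty":-6},{"tx":-31.3,"ty":-6},{"tx":-31.3,"ty":-6},{"tx":-31.3,"ty":-6},{"tx":-31.3,"ty":-6},{"tx":-31.3,"ty":-6},{"tx":-31.3,"ty":-6},{"tx":-31.3,"ty":-6},{"tx":-31.3,"ty":-6},{"tx":-31.3,"ty":-6},{"tx":-32,"ty":-6}]'
python3 - <<'E'
from h import *
c=snap('wrist','w1'); o=env.get_obs(); print(o['tool_pos'],o['tool_rot'],o['qpos'])
snap('scene','s1')
E
```

```text
[0.17632277 0.62524855 0.21176253] [-1.79929864e+02  3.57662849e-03  1.64256989e+02] [-73.44555787  18.42294773  -4.01721522  83.15000647   1.2943176
  78.54235533  -3.25923052]invalid input at $[0]: expected keys rx, ry, rz, tx, ty, tz, jaw
```

View pics/w1.png

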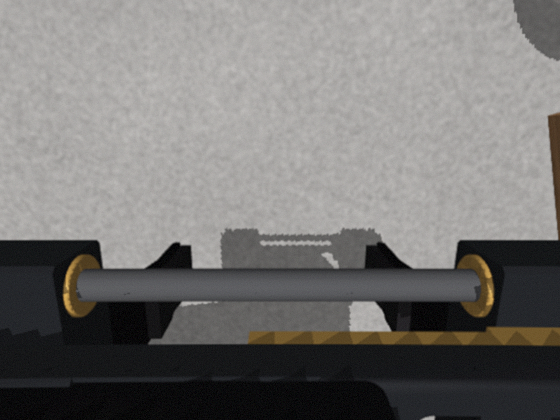

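View pics/s1.png

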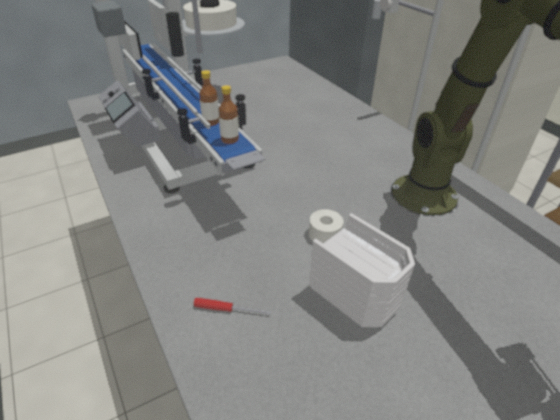

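All seven keys are required in every row; retrying with them written out.

```bash
python3 -m pendant '[{"rx":0,"ry":0,"rz":0,"tx":0,"ty":0,"tz":-15,"jaw":87},{"rx":0,"ry":0,"rz":5,"tx":0,"ty":0,"tz":-20,"jaw":87},{"rx":0,"ry":0,"rz":5,"tx":0,"ty":0,"tz":-15,"jaw":87},{"rx":0,"ry":0,"rz":4.7,"tx":0,"ty":0,"tz":0,"jaw":87},{"rx":0,"ry":0,"rz":0,"tx":-31,"ty":-6,"tz":0,"jaw":87},{"rx":0,"ry":0,"rz":0,"tx":-31,"ty":-6,"tz":0,"jaw":87},{"rx":0,"ry":0,"rz":0,"tx":-31,"ty":-6,"tz":0,"jaw":87},{"rx":0,"ry":0,"rz":0,"tx":-31,"ty":-6,"tz":0,"jaw":87},{"rx":0,"ry":0,"rz":0,"tx":-31,"ty":-6,"tz":0,"jaw":87},{"rx":0,"ry":0,"rz":0,"tx":-31,"ty":-6,"tz":0,"jaw":87},{"rx":0,"ry":0,"rz":0,"tx":-31,"ty":-6,"tz":0,"jaw":87},{"rx":0,"ry":0,"rz":0,"tx":-31,"ty":-6,"tz":0,"jaw":87},{"rx":0,"ry":0,"rz":0,"tx":-31,"ty":-6,"tz":0,"jaw":87},{"rx":0,"ry":0,"rz":0,"tx":-31,"ty":-6,"tz":0,"jaw":87},{"rx":0,"ry":0,"rz":0,"tx":-31,"ty":-6,"tz":0,"jaw":87},{"rx":0,"ry":0,"rz":0,"tx":-31,"ty":-6,"tz":0,"jaw":87},{"rx":0,"ry":0,"rz":0,"tx":-31,"ty":-6,"tz":0,"jaw":87},{"rx":0,"ry":0,"rz":0,"tx":-36,"ty":-6,"tz":0,"jaw":87},{"rx":0,"ry":0,"rz":0,"tx":0,"ty":0,"tz":0,"jaw":87},{"rx":0,"ry":0,"rz":0,"tx":0,"ty":0,"tz":0,"jaw":87}]'
python3 - <<'E'
from h import *
c=snap('wrist','w2'); o=env.get_obs(); print(o['tool_pos'],o['tool_rot'],o['qpos'])
snap('scene','s2')
E
```

```text
time_s: 1.92
tool_pos: [0.5143, 0.328, 0.2623]
tool_rot: [-180.0, 0.0, 149.2]
force: [-1.0, -0.2, -0.3]
grip_width: 0.0871
[0.51257951 0.33022132 0.26223346] [-1.79988597e+02 -3.29092425e-02  1.49451505e+02] [-46.79469667  12.36497782  13.74401751  85.37476847  -2.96523779
  82.63836725  26.4752439 ]
```

View pics/w2.png

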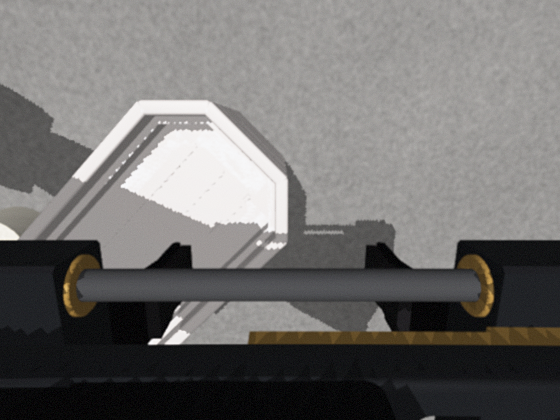

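View pics/s2.png

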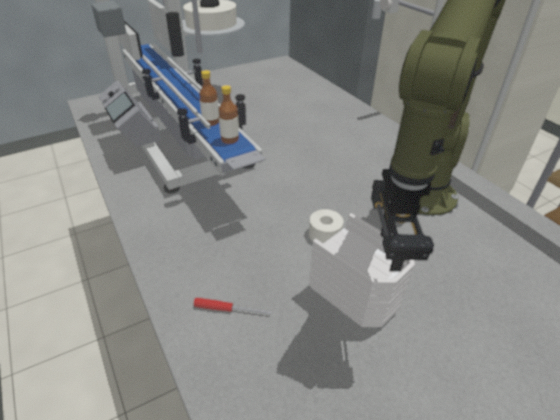

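```bash
python3 - <<'E'
from h import *
c=load('w2')
crop=c['img'][80:270,60:320,::-1]; cv2.imwrite('pics/w2c.png',cv2.resize(crop,None,fx=3,fy=3,interpolation=cv2.INTER_CUBIC))
P=onplane(c,[(288,241),(288,181),(213,101),(138,101)],.188)[:,:2]; print(P)
t,a,r=proc(MOD[1:5],P); print(t,a,(r*1e3).round(1).tolist())
E
```

```text
[[0.53314986 0.32502616]
 [0.49367135 0.34810612]
 [0.4201308  0.33186397]
 [0.39425273 0.28798759]]
[0.48170745 0.2384048 ] 14.160738559801375 [[-2.2, 0.9], [0.8, -1.4], [1.0, 0.9], [0.5, -0.4]]
```

View pics/w2c.png

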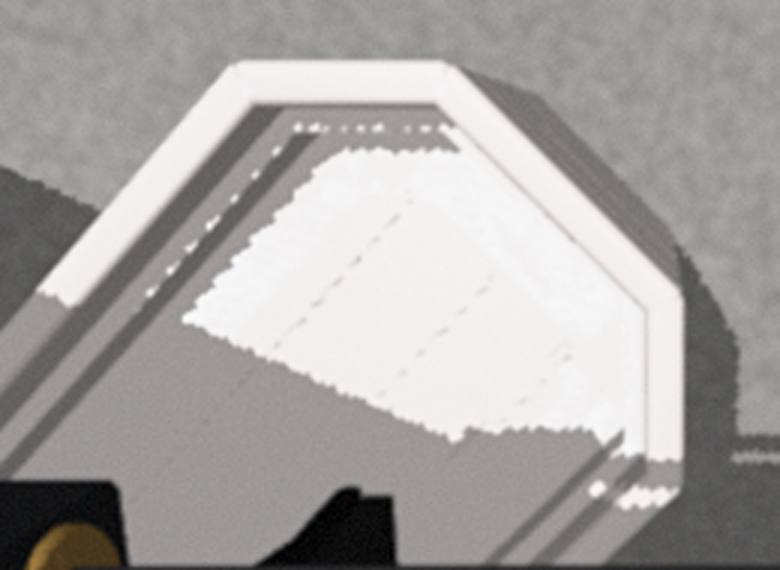

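```bash
python3 -m pendant '[{"rx":0,"ry":0,"rz":0,"tx":2,"ty":1,"tz":14,"jaw":87},{"rx":0,"ry":0,"rz":0,"tx":0,"ty":0,"tz":20,"jaw":60},{"rx":0,"ry":0,"rz":0,"tx":0,"ty":0,"tz":20,"jaw":40},{"rx":0,"ry":0,"rz":0,"tx":0,"ty":0,"tz":14,"jaw":40},{"rx":0,"ry":0,"rz":0,"tx":0,"ty":0,"tz":7,"jaw":40},{"rx":0,"ry":0,"rz":0,"tx":0,"ty":0,"tz":3.5,"jaw":40},{"rx":0,"ry":0,"rz":0,"tx":0,"ty":0,"tz":0,"jaw":40},{"rx":0,"ry":0,"rz":0,"tx":0,"ty":0,"tz":0,"jaw":40},{"rx":0,"ry":0,"rz":0,"tx":0,"ty":0,"tz":0,"jaw":40}]'
python3 - <<'E'
from h import *
c=snap('wrist','w3'); snap('scene','s3');o=env.get_obs(); print(o['tool_pos'],o['tool_rot'],o['force'],o['grip_width'])
im=np.hstack([cv2.resize(load('w3')['img'][:,:,::-1][150:400,120:440],None,fx=1.2,fy=1.2),cv2.resize(load('s3')['img'][:,:,::-1][200:325,300:500],None,fx=2,fy=2.4)])
cv2.imwrite('pics/c3.png',im)
E
```

```text
time_s: 2.77
tool_pos: [0.5115, 0.3333, 0.1853]
tool_rot: [179.9, 0.0, 149.6]
force: [0.0, -0.3, 0.2]
grip_width: 0.0436
[0.51155664 0.33304933 0.1850817 ] [1.79897804e+02 3.62767496e-02 1.49562785e+02] [0.50968248 0.76913428 0.114114  ] 0.04149738163768199
```

View pics/c3.png

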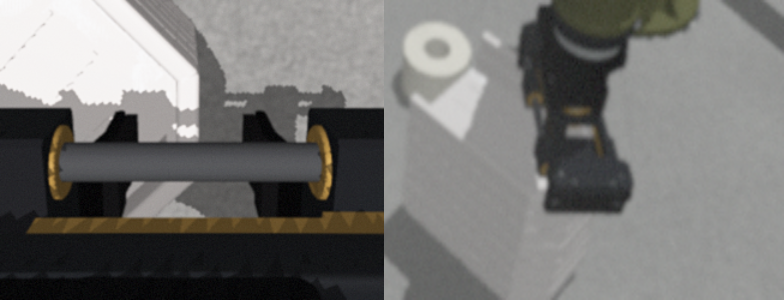

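```bash
python3 -m pendant '[{"rx":0,"ry":0,"rz":0,"tx":0,"ty":0,"tz":2,"jaw":20},{"rx":0,"ry":0,"rz":0,"tx":0,"ty":0,"tz":0,"jaw":12},{"rx":0,"ry":0,"rz":0,"tx":0,"ty":0,"tz":0,"jaw":5},{"rx":0,"ry":0,"rz":0,"tx":0,"ty":0,"tz":0,"jaw":5},{"rx":0,"ry":0,"rz":0,"tx":0,"ty":0,"tz":0,"jaw":0},{"rx":0,"ry":0,"rz":0,"tx":0,"ty":0,"tz":0,"jaw":0}]' 15
python3 -m pendant '[{"rx":0,"ry":0,"rz":0,"tx":0,"ty":0,"tz":0,"jaw":0},{"rx":0,"ry":0,"rz":0,"tx":0,"ty":0,"tz":0,"jaw":0},{"rx":0,"ry":0,"rz":0,"tx":0,"ty":0,"tz":0,"jaw":0}]' 55
python3 - <<'E'
from h import *
o=env.get_obs(); print(o['tool_pos'],o['tool_rot'],o['force'],o['wrist_torque'],o['grip_width'])
E
```

```text
time_s: 3.37
tool_pos: [0.5111, 0.3327, 0.182]
tool_rot: [180.0, -0.0, 149.6]
force: [0.1, 0.1, -0.1]
grip_width: 0.0077
time_s: 3.62
tool_pos: [0.5111, 0.3326, 0.182]
tool_rot: [180.0, 0.0, 149.6]
force: [-0.3, -0.1, -0.6]
grip_width: 0.0009
[0.51112754 0.33264977 0.18201092] [1.79994223e+02 2.96366557e-03 1.49557270e+02] [-0.31779452 -0.14128071 -0.62157057] [-0.01708318  0.02506746  0.01136734] 0.0008694827519698321
```

```bash
python3 - <<'E'
from h import *
snap('wrist','w4'); snap('scene','s4');snap('top','t4')
im=np.hstack([load('w4')['img'][:,:,::-1][100:400,100:440],cv2.resize(load('s4')['img'][:,:,::-1][200:320,310:490],None,fx=2.5,fy=2.5)])
cv2.imwrite('pics/c4.png',im)
cv2.imwrite('pics/c4t.png',cv2.resize(load('t4')['img'][:,:,::-1][200:330,100:300],None,fx=3,fy=3))
E
```

```text
(no output)
```

View pics/c4.png

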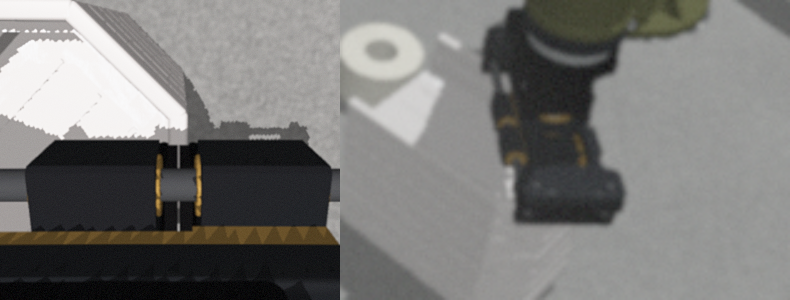

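View pics/c4t.png

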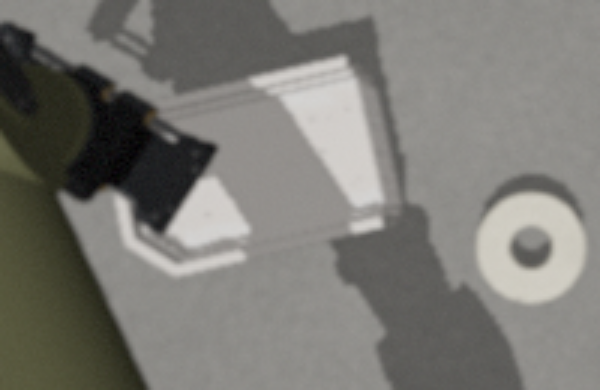

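```bash
python3 - <<'E'
from h import *
o=env.get_obs(); p=np.array(o['tool_pos']); Rt=R.from_euler('xyz',o['tool_rot'],degrees=True).as_matrix()
pts={'tcp':[0,0,0],'tip':[0,0,.014],'body0':[0,0,-.056],'bodyY+':[0,.095,-.056],'bodyY-':[0,-.095,-.056],'up':[0,0,-.15]}
for n in ['w4','s4','t4']:
    c=load(n); im=c['img'][:,:,::-1].copy()
    for k,q in pts.items():
        u=proj(c,p+Rt@q)[0]; print(n,k,u.round(1)); cv2.circle(im,tuple(int(v) for v in u),3,(0,0,255),-1)
    t,a=np.array([.4825,.237]),np.radians(14.3)
    Rm=np.array([[np.cos(a),-np.sin(a)],[np.sin(a),np.cos(a)]])
    u=proj(c,np.c_[MOD@Rm.T+t,np.full(6,.188)])
    cv2.polylines(im,[u.astype(int)],False,(0,255,0),1)
    cv2.imwrite(f'pics/o_{n}.png',im)
a=cv2.imread('pics/o_w4.png'); b=cv2.imread('pics/o_s4.png')[180:340,270:500]; t=cv2.imread('pics/o_t4.png')[200:320,80:300]
cv2.imwrite('pics/o.png',np.vstack([cv2.resize(a[80:400,:],(560,320)),np.hstack([cv2.resize(b,(280,200)),cv2.resize(t,(280,200))])]))
E
```

```text
w4 tcp [278.7 255.1]
w4 tip [278.6 246.1]
w4 body0 [278.8 309.7]
w4 bodyY+ [534.2 310.9]
w4 bodyY- [ 23.6 310.4]
w4 up [280.1 770.3]
s4 tcp [383.3 281.1]
s4 tip [382.2 285.3]
s4 body0 [388.1 263.6]
s4 bodyY+ [397.5 300.7]
s4 bodyY- [380.2 232.2]
s4 up [397.2 230.6]
t4 tcp [141.8 243.4]
t4 tip [143.5 243.6]
t4 body0 [134.9 242.7]
t4 bodyY+ [101.1 221.9]
t4 bodyY- [168.8 263.5]
t4 up [121.6 241.2]
```

View pics/o.png

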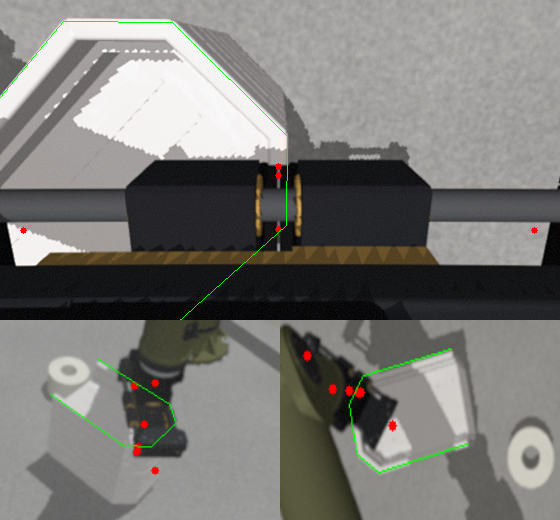

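View pics/o_s4.png

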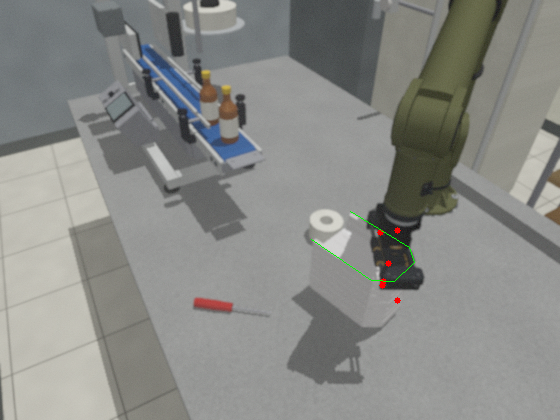

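```bash
python3 - <<'E'
from h import *
c=load('w4')
for v in (200,215,230,238,242,246,250,256,262,270,290,310):
    us=[262,266,272,276,278,279,280,282,288,295,300,310]
    p,r=depthpts(c,[(u,v) for u in us]); print(v,[f'{a[2]*1e3:.0f}' if q>0 else '-' for a,q in zip(p,r)])
crop=c['img'][180:330,200:360,::-1]; cv2.imwrite('pics/w4c.png',cv2.resize(crop,None,fx=4.5,fy=4,interpolation=cv2.INTER_NEAREST))
E
```

```text
200 ['188', '188', '188', '185', '181', '179', '177', '171', '0', '0', '1', '0']
215 ['166', '188', '189', '188', '187', '189', '188', '188', '-0', '1', '1', '-0']
230 ['168', '168', '188', '188', '188', '189', '187', '188', '0', '1', '1', '1']
238 ['168', '167', '189', '189', '188', '188', '188', '189', '1', '1', '1', '0']
242 ['166', '168', '187', '189', '188', '188', '189', '188', '-0', '0', '270', '270']
246 ['199', '197', '194', '194', '189', '189', '193', '194', '195', '198', '271', '271']
250 ['203', '204', '199', '199', '189', '188', '199', '200', '200', '204', '274', '274']
256 ['211', '211', '206', '207', '188', '189', '207', '206', '208', '211', '277', '279']
262 ['272', '216', '214', '213', '187', '189', '215', '215', '214', '273', '278', '283']
270 ['276', '277', '276', '277', '276', '276', '277', '276', '277', '276', '280', '285']
290 ['280', '280', '280', '279', '281', '280', '280', '280', '280', '280', '283', '286']
310 ['258', '242', '242', '242', '1', '-0', '242', '242', '241', '259', '283', '285']
```

View pics/w4c.png

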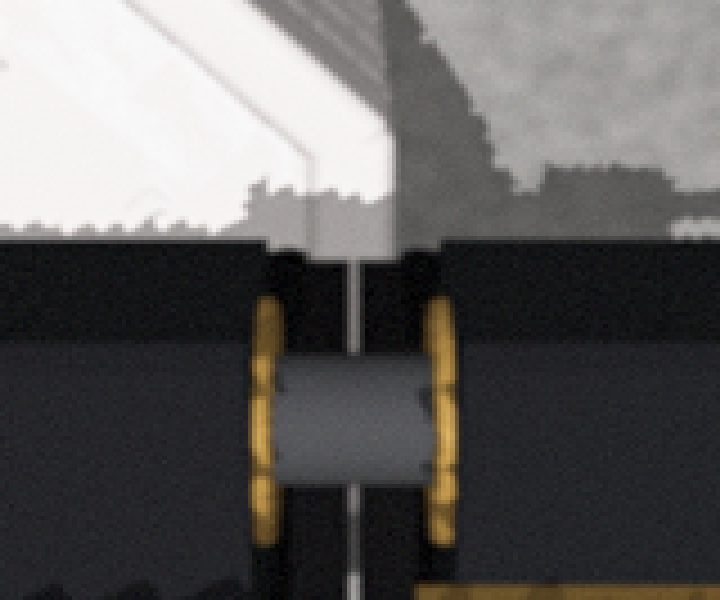

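```bash
python3 - <<'E'
from h import *
c=load('w4')
o=env.get_obs(); p=np.array(o['tool_pos']); Rt=R.from_euler('xyz',o['tool_rot'],degrees=True).as_matrix()
for uv in [(278,215),(278,238),(278,250),(278,260),(272,246),(272,256),(272,262),(265,248),(282,246),(284,262),(278,280),(274,300),(274,312),(278,312)]:
    q,r=depthpts(c,[uv]); print(uv,(Rt.T@(q[0]-p)*1e3).round(1), 'z',q[0][2].round(3))
M=np.linalg.inv(c['world_to_cam']); print('cam in tool',(Rt.T@(M[:3,3]-p)*1e3).round(1), (Rt.T@-M[:3,2]).round(2))
E
```

```text
(278, 215) [23.5 -0.4 -5.2] z 0.187
(278, 238) [11.7 -0.4 -6.3] z 0.188
(278, 250) [ 5.3 -0.4 -6.5] z 0.189
(278, 260) [-0.  -0.3 -6.8] z 0.189
(272, 246) [  9.4  -3.3 -12. ] z 0.194
(272, 256) [  9.1  -3.1 -24.4] z 0.206
(272, 262) [  9.4  -2.9 -32.3] z 0.214
(265, 248) [ 10.8  -6.5 -18.5] z 0.201
(282, 246) [  9.5   1.6 -12.1] z 0.194
(284, 262) [  9.5   2.3 -32.5] z 0.214
(278, 280) [ 31.6  -0.3 -97.3] z 0.279
(274, 300) [ 26.7  -1.2 -97.7] z 0.28
(274, 312) [  0.7  -1.8 -58.8] z 0.241
(278, 312) [-140.4   -0.4  182. ] z 0.0
cam in tool [  67.3   -0.3 -172.5] [-0.25 -0.    0.97]
```

```bash
python3 - <<'E'
from h import *
o=env.get_obs(); print(o['force'],o['grip_width'],o['tool_pos'])
Rt=R.from_euler('xyz',[180,0,149.56],degrees=True).as_matrix()
for n,p in (('w3',[.5116,.3330,.1851]),('w2',[.5126,.3302,.2622]),('w4',[.5111,.3327,.182])):
    c=load(n); uu,vv=np.meshgrid(range(100,460),range(200,420)); uv=np.c_[uu.ravel(),vv.ravel()]
    q,r=depthpts(c,uv); t=(q-np.array(p))@Rt*1e3
    # finger pixels: dark and near
    dark=c['img'][uv[:,1],uv[:,0]].max(1)<90
    m=(r>0)&dark&(np.abs(t[:,0])<14)&(t[:,2]>-60)&(np.abs(t[:,1])<62)&(t[:,2]<30)
    print(n,m.sum()); 
    for s in (-1,1):
        mm=m&(np.sign(t[:,1])==s)
        if mm.sum(): k=np.argsort(-t[mm][:,2])[:200:25]; print(t[mm][k].round(1).tolist(), uv[mm][k[0]])
E
```

```text
[0.0571303  0.45565952 0.39803702] 0.0002803179628830624 [0.51111207 0.33266682 0.18201627]
w3 2261
[[9.2, -25.2, -9.4], [11.3, -28.1, -12.5], [9.7, -23.6, -13.8], [10.6, -29.2, -14.9], [9.7, -21.8, -16.5], [7.6, -21.7, -17.6], [9.5, -24.3, -18.7], [10.6, -26.4, -20.2]] [228 245]
[[-6.4, 3.6, -2.2], [1.0, 21.9, -11.6], [9.5, 22.0, -13.0], [7.3, 21.9, -14.3], [9.8, 24.6, -15.4], [8.9, 22.0, -17.0], [9.8, 23.2, -18.0], [11.2, 30.6, -19.2]] [285 268]
w2 3040
[[-1.8, -45.4, -9.7], [8.4, -50.3, -11.3], [4.1, -44.8, -12.5], [7.1, -46.3, -13.6], [0.2, -45.1, -14.5], [6.8, -48.7, -15.4], [0.4, -45.1, -16.3], [8.5, -52.8, -17.4]] [191 261]
[[6.1, 44.3, -8.9], [7.9, 48.5, -11.2], [7.3, 47.3, -12.4], [6.6, 46.6, -13.2], [-4.0, 42.1, -14.3], [-1.0, 42.2, -15.2], [8.2, 49.5, -16.4], [6.6, 46.4, -17.3]] [369 245]
w4 1437
[[1.8, -9.6, 15.8], [10.8, -9.3, -11.4], [10.0, -5.3, -13.6], [9.2, -2.8, -15.6], [9.3, -1.8, -17.4], [9.2, -4.1, -19.7], [8.8, -3.2, -21.4], [11.1, -7.3, -23.3]] [262 242]
[[-4.4, 0.2, -5.8], [10.4, 8.5, -11.9], [10.7, 6.0, -14.1], [10.9, 7.8, -16.0], [9.6, 1.5, -18.0], [9.2, 3.9, -19.6], [11.0, 6.6, -21.7], [9.6, 3.3, -23.3]] [279 267]
```

View pics/w3.png

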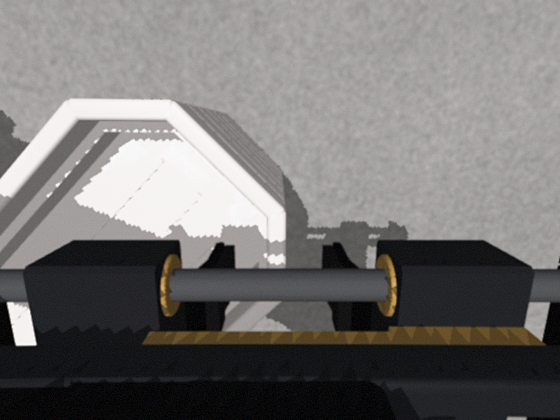

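```bash
python3 -m pendant '[{"rx":0,"ry":0,"rz":0,"tx":0,"ty":0,"tz":0,"jaw":40},{"rx":0,"ry":0,"rz":0,"tx":0,"ty":0,"tz":0,"jaw":40},{"rx":0,"ry":0,"rz":0,"tx":0,"ty":0,"tz":0,"jaw":40},{"rx":0,"ry":0,"rz":0,"tx":0,"ty":0,"tz":0,"jaw":40},{"rx":0,"ry":0,"rz":0,"tx":0,"ty":0,"tz":0,"jaw":40},{"rx":0,"ry":0,"rz":0,"tx":0,"ty":0,"tz":0,"jaw":40}]' 15
python3 -m pendant '[{"rx":0,"ry":0,"rz":0,"tx":0,"ty":0,"tz":2,"jaw":40},{"rx":0,"ry":0,"rz":0,"tx":0,"ty":0,"tz":2,"jaw":40},{"rx":0,"ry":0,"rz":0,"tx":0,"ty":0,"tz":2,"jaw":40},{"rx":0,"ry":0,"rz":0,"tx":0,"ty":0,"tz":0,"jaw":40}]'
python3 -m pendant '[{"rx":0,"ry":0,"rz":0,"tx":0,"ty":0,"tz":2,"jaw":40},{"rx":0,"ry":0,"rz":0,"tx":0,"ty":0,"tz":2,"jaw":40},{"rx":0,"ry":0,"rz":0,"tx":0,"ty":0,"tz":2,"jaw":40},{"rx":0,"ry":0,"rz":0,"tx":0,"ty":0,"tz":0,"jaw":40}]'
python3 - <<'E'
from h import *
c=snap('wrist','w5'); o=env.get_obs(); print(o['force'],o['grip_width'],o['tool_pos'])
p=np.array(o['tool_pos']); Rt=R.from_euler('xyz',o['tool_rot'],degrees=True).as_matrix()
for v in range(225,275,4):
    us=[215,220,225,230,235,240,320,325,330,335,340,345]
    q,r=depthpts(c,[(u,v) for u in us]); print(v,[f'{a[2]*1e3:.0f}' for a in q])
E
```

```text
time_s: 4.27
tool_pos: [0.5111, 0.3326, 0.182]
tool_rot: [180.0, -0.0, 149.6]
force: [-0.0, 0.5, 0.2]
grip_width: 0.0326
time_s: 4.6
tool_pos: [0.5108, 0.3324, 0.1753]
tool_rot: [-179.9, -0.0, 149.6]
force: [0.4, -0.5, 1.1]
grip_width: 0.0395
time_s: 4.93
tool_pos: [0.5108, 0.3325, 0.1694]
tool_rot: [-180.0, -0.0, 149.6]
force: [0.2, 0.0, -0.4]
grip_width: 0.0396
[-0.05885123  0.0792774   0.62270156] 0.039866788019132245 [0.51095081 0.33252471 0.16963366]
225 ['148', '148', '147', '146', '147', '147', '1', '-1', '0', '0', '2', '-0']
229 ['148', '148', '147', '147', '147', '147', '-0', '1', '0', '-0', '1', '1']
233 ['148', '147', '148', '148', '147', '148', '1', '-1', '0', '-1', '2', '1']
237 ['147', '146', '147', '146', '147', '148', '-1', '1', '1', '-1', '1', '2']
241 ['146', '146', '148', '149', '148', '148', '1', '0', '1', '1', '-0', '0']
245 ['146', '184', '185', '179', '180', '147', '179', '180', '183', '183', '2', '2']
249 ['147', '189', '189', '186', '185', '147', '186', '186', '186', '189', '1', '1']
253 ['147', '194', '193', '191', '190', '342', '186', '191', '191', '195', '193', '1']
257 ['200', '200', '195', '195', '194', '148', '187', '196', '196', '199', '200', '1']
261 ['204', '342', '200', '200', '195', '147', '187', '201', '200', '200', '204', '204']
265 ['209', '206', '206', '205', '194', '147', '186', '204', '206', '206', '209', '209']
269 ['263', '263', '263', '263', '263', '264', '263', '263', '264', '262', '263', '263']
273 ['266', '265', '265', '265', '265', '265', '265', '264', '265', '265', '264', '264']
```

View pics/w5.png

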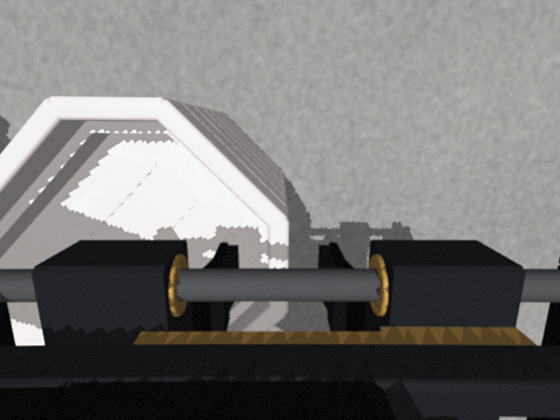

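```bash
python3 -m pendant '[{"rx":0,"ry":0,"rz":0,"tx":0,"ty":0,"tz":2,"jaw":30},{"rx":0,"ry":0,"rz":0,"tx":0,"ty":0,"tz":2,"jaw":20},{"rx":0,"ry":0,"rz":0,"tx":0,"ty":0,"tz":2,"jaw":20},{"rx":0,"ry":0,"rz":0,"tx":0,"ty":0,"tz":2,"jaw":20},{"rx":0,"ry":0,"rz":0,"tx":0,"ty":0,"tz":0,"jaw":20},{"rx":0,"ry":0,"rz":0,"tx":0,"ty":0,"tz":0,"jaw":20}]'
python3 -m pendant '[{"rx":0,"ry":0,"rz":0,"tx":0,"ty":0,"tz":0,"jaw":12},{"rx":0,"ry":0,"rz":0,"tx":0,"ty":0,"tz":0,"jaw":5},{"rx":0,"ry":0,"rz":0,"tx":0,"ty":0,"tz":0,"jaw":5},{"rx":0,"ry":0,"rz":0,"tx":0,"ty":0,"tz":0,"jaw":5},{"rx":0,"ry":0,"rz":0,"tx":0,"ty":0,"tz":0,"jaw":0}]' 15
python3 - <<'E'
from h import *
c=snap('wrist','w6'); o=env.get_obs(); print(o['force'],o['wrist_torque'],o['grip_width'],o['tool_pos'],o['tool_rot'])
crop=c['img'][180:330,200:360,::-1]; cv2.imwrite('pics/w6c.png',cv2.resize(crop,None,fx=4.5,fy=4,interpolation=cv2.INTER_NEAREST))
E
```

```text
time_s: 5.48
tool_pos: [0.511, 0.3326, 0.1618]
tool_rot: [-180.0, -0.0, 149.6]
force: [-0.6, 1.2, -0.3]
grip_width: 0.0205
time_s: 5.9
tool_pos: [0.5111, 0.3325, 0.1621]
tool_rot: [-180.0, 0.0, 149.5]
force: [-1.5, -0.6, 0.7]
grip_width: 0.0097
[-1.54356144 -0.97897235  1.06589866] [-0.24736061  0.1449651  -0.07548288] 0.009810293664527884 [0.51110177 0.3324576  0.16212999] [-1.79993313e+02  3.01831232e-03  1.49546398e+02]
```

View pics/w6c.png

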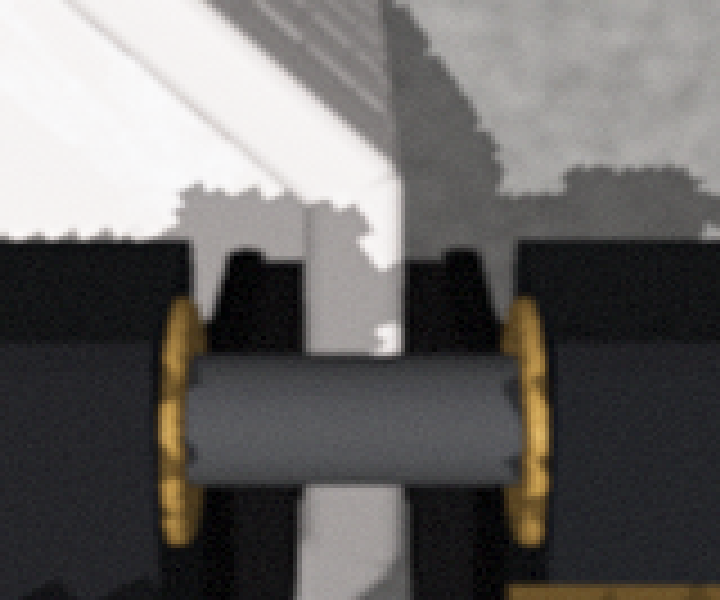

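```bash
python3 -m pendant '[{"rx":0,"ry":0,"rz":0,"tx":0,"ty":0,"tz":0,"jaw":0},{"rx":0,"ry":0,"rz":0,"tx":0,"ty":0,"tz":0,"jaw":0},{"rx":0,"ry":0,"rz":0,"tx":0,"ty":0,"tz":0,"jaw":0}]' 58
python3 -m pendant '[{"rx":-0.5,"ry":0.1,"rz":0,"tx":0,"ty":0,"tz":-2,"jaw":0},{"rx":-0.5,"ry":0.1,"rz":0,"tx":0,"ty":0,"tz":-2,"jaw":0},{"rx":-0.5,"ry":0.1,"rz":0,"tx":0,"ty":0,"tz":-2,"jaw":0},{"rx":-0.5,"ry":0.1,"rz":0,"tx":0,"ty":0,"tz":-2,"jaw":0},{"rx":0,"ry":0,"rz":0,"tx":0,"ty":0,"tz":0,"jaw":0}]'
python3 - <<'E'
from h import *
o=env.get_obs(); print(o['force'],o['wrist_torque'],o['grip_width'],o['tool_pos'],o['tool_rot'])
E
```

```text
time_s: 6.2
tool_pos: [0.5111, 0.3325, 0.1621]
tool_rot: [-180.0, 0.0, 149.5]
force: [-0.7, -1.1, 1.8]
grip_width: 0.0093
time_s: 6.62
tool_pos: [0.5106, 0.3322, 0.1697]
tool_rot: [178.0, -0.5, 149.5]
force: [0.7, 0.2, -6.3]
grip_width: 0.0096
[ 0.69786542  0.17509858 -6.33200446] [-0.10893485  0.06340335 -0.0403631 ] 0.009554241629830536 [0.51057145 0.33224762 0.16971627] [177.99107707  -0.45639832 149.53708213]
```

```bash
python3 -m pendant '[{"rx":-0.5,"ry":0.1,"rz":0,"tx":0,"ty":0,"tz":-2,"jaw":0},{"rx":-0.5,"ry":0.1,"rz":0,"tx":0,"ty":0,"tz":-2,"jaw":0},{"rx":-0.5,"ry":0.1,"rz":0,"tx":0,"ty":0,"tz":-2,"jaw":0},{"rx":-0.5,"ry":0.1,"rz":0,"tx":0,"ty":0,"tz":-2,"jaw":0},{"rx":0,"ry":0,"rz":0,"tx":0,"ty":0,"tz":0,"jaw":0}]'
python3 -m pendant '[{"rx":-0.5,"ry":0.1,"rz":0,"tx":0,"ty":0,"tz":-2,"jaw":0},{"rx":-0.5,"ry":0.1,"rz":0,"tx":0,"ty":0,"tz":-2,"jaw":0},{"rx":-0.5,"ry":0.1,"rz":0,"tx":0,"ty":0,"tz":-2,"jaw":0},{"rx":-0.5,"ry":0.1,"rz":0,"tx":0,"ty":0,"tz":-2,"jaw":0},{"rx":0,"ry":0,"rz":0,"tx":0,"ty":0,"tz":0,"jaw":0},{"rx":0,"ry":0,"rz":0,"tx":0,"ty":0,"tz":0,"jaw":0}]'
python3 - <<'E'
from h import *
o=env.get_obs(); print(o['force'],o['wrist_torque'],o['grip_width'],o['tool_pos'],o['tool_rot'])
c=snap('wrist','w7'); snap('scene','s7'); snap('top','t7')
im=np.hstack([cv2.resize(load('w7')['img'][:,:,::-1],(400,300)),cv2.resize(load('s7')['img'][:,:,::-1][180:340,270:480],None,fx=1.88,fy=1.875)])
cv2.imwrite('pics/c7.png',im)
E
```

```text
time_s: 7.03
tool_pos: [0.5113, 0.3319, 0.1793]
tool_rot: [175.9, -0.8, 149.5]
force: [-2.0, -2.7, -0.3]
grip_width: 0.0093
time_s: 7.53
tool_pos: [0.5113, 0.3314, 0.1868]
tool_rot: [173.9, -1.1, 149.6]
force: [0.9, -1.4, -1.3]
grip_width: 0.0096
[ 0.85815353 -1.39228076 -1.32028268] [-0.45875344  0.03814125 -0.07691223] 0.009631825839320913 [0.51132221 0.33142789 0.18682331] [173.90907697  -1.14751257 149.59526516]
```

View pics/c7.png

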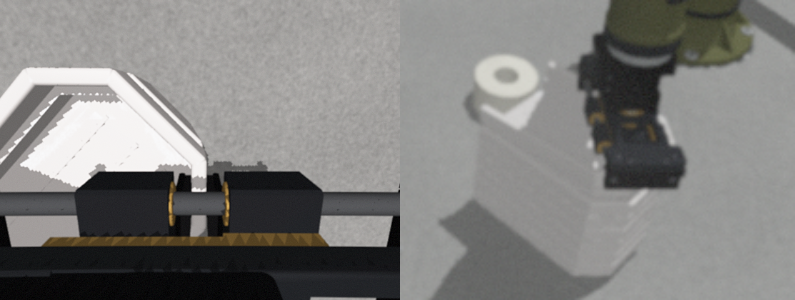

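```bash
python3 - <<'E'
from h import *
c=load('w7')
for uv in [(50,112),(100,106),(150,107),(180,125),(220,160),(250,190),(272,215),(277,225),(279,235)]:
    q,r=depthpts(c,[uv]); print(uv,q[0].round(4))
t=load('t7'); s=load('s7')
# open end rim tops in top cam (initial px 214,219 / 226,275)
a=np.radians(14.3); Rm=np.array([[np.cos(a),-np.sin(a)],[np.sin(a),np.cos(a)]])
for m in [(.068,-.1),(.068,-.08),(-.068,-.1),(-.068,-.08),(.068,-.02),(-.068,-.02),(0,-.09),(0,0)]:
    w=Rm@np.array(m)+[.4825,.237]; z=.188 if abs(m[0])>.01 else .147
    for nm,cc in (('t',t),('s',s)):
        u=proj(cc,[*w,z])[0].round().astype(int); v=[]
        for du in (-1,0,1):
            for dv in (-1,0,1):
                q,r=depthpts(cc,[(u[0]+du,u[1]+dv)]); v.append(q[0][2])
        print(m,nm,u,np.round(np.sort(v)*1e3))
E
```

```text
(50, 112) [0.4017 0.2862 0.2053]
(100, 106) [0.4097 0.3045 0.2068]
(150, 107) [0.4201 0.3216 0.209 ]
(180, 125) [0.4321 0.3282 0.2115]
(220, 160) [0.4522 0.3343 0.2112]
(250, 190) [0.4694 0.3385 0.2131]
(272, 215) [0.4836 0.3409 0.2142]
(277, 225) [0.4887 0.3405 0.2141]
(279, 235) [0.4931 0.3389 0.2142]
(0.068, -0.1) t [213 220] [192. 194. 194. 194. 195. 197. 197. 199. 204.]
(0.068, -0.1) s [315 239] [190. 192. 194. 194. 195. 196. 196. 197. 198.]
(0.068, -0.08) t [205 222] [195. 195. 196. 196. 197. 198. 200. 200. 203.]
(0.068, -0.08) s [321 244] [188. 190. 190. 191. 194. 194. 194. 197. 198.]
(-0.068, -0.1) t [225 273] [183. 184. 186. 187. 188. 188. 188. 190. 190.]
(-0.068, -0.1) s [351 214] [ -2.  -2. 187. 187. 187. 187. 188. 189. 189.]
(-0.068, -0.08) t [217 275] [184. 189. 189. 189. 190. 191. 191. 193. 193.]
(-0.068, -0.08) s [357 217] [  1.   1. 187. 189. 189. 190. 190. 190. 190.]
(0.068, -0.02) t [182 227] [200. 201. 202. 203. 203. 203. 203. 205. 206.]
(0.068, -0.02) s [341 257] [190. 192. 195. 195. 196. 196. 198. 199. 200.]
(-0.068, -0.02) t [193 281] [191. 192. 192. 194. 194. 194. 195. 197. 198.]
(-0.068, -0.02) s [376 229] [288. 297. 297. 299. 301. 304. 304. 307. 307.]
(0, -0.09) t [217 247] [149. 150. 150. 150. 154. 155. 155. 155. 156.]
(0, -0.09) s [335 240] [150. 150. 150. 151. 151. 152. 152. 152. 154.]
(0, 0) t [183 256] [159. 159. 160. 161. 161. 162. 163. 164. 164.]
(0, 0) s [364 259] [159. 159. 160. 161. 161. 161. 161. 163. 163.]
```

```bash
python3 -m pendant '[{"rx":-0.5,"ry":0.1,"rz":0,"tx":0,"ty":0,"tz":-3,"jaw":0},{"rx":-0.5,"ry":0.1,"rz":0,"tx":0,"ty":0,"tz":-3,"jaw":0},{"rx":-0.5,"ry":0.1,"rz":0,"tx":0,"ty":0,"tz":-3,"jaw":0},{"rx":-0.5,"ry":0.1,"rz":0,"tx":0,"ty":0,"tz":-3,"jaw":0},{"rx":0,"ry":0,"rz":0,"tx":0,"ty":0,"tz":0,"jaw":0}]'
python3 - <<'E'
from h import *
o=env.get_obs(); print(o['force'],o['wrist_torque'],o['grip_width'],o['tool_pos'],o['tool_rot'])
Rt=R.from_euler('xyz',o['tool_rot'],degrees=True).as_matrix(); print('up in tool',Rt.T@[0,0,1])
E
```

```text
time_s: 8.1
tool_pos: [0.5105, 0.3305, 0.1992]
tool_rot: [171.8, -1.6, 149.7]
force: [-0.1, 0.0, -2.6]
grip_width: 0.0093
[-0.13217854  0.0263479  -2.62427273] [-6.53992189e-02 -8.67158663e-03  3.82995881e-05] 0.009323059656033247 [0.51047538 0.33050057 0.19917602] [171.84036389  -1.59064746 149.66273937]
up in tool [ 0.02775847  0.14187693 -0.98949503]
```

```bash
python3 -m pendant '[{"rx":-0.3,"ry":0,"rz":0,"tx":0.1,"ty":0.4,"tz":-3,"jaw":0},{"rx":-0.3,"ry":0,"rz":0,"tx":0.1,"ty":0.4,"tz":-3,"jaw":0},{"rx":0,"ry":0,"rz":0,"tx":0.1,"ty":0.4,"tz":-3,"jaw":0},{"rx":0,"ry":0,"rz":0,"tx":0.1,"ty":0.4,"tz":-3,"jaw":0},{"rx":0,"ry":0,"rz":0,"tx":0,"ty":0,"tz":0,"jaw":0}]'
python3 -m pendant '[{"rx":0,"ry":0,"rz":0,"tx":0.1,"ty":0.4,"tz":-3,"jaw":0},{"rx":0,"ry":0,"rz":0,"tx":0.1,"ty":0.4,"tz":-3,"jaw":0},{"rx":0,"ry":0,"rz":0,"tx":0.1,"ty":0.4,"tz":-3,"jaw":0},{"rx":0,"ry":0,"rz":0,"tx":0.1,"ty":0.4,"tz":-3,"jaw":0},{"rx":0,"ry":0,"rz":0,"tx":0,"ty":0,"tz":0,"jaw":0}]'
python3 - <<'E'
from h import *
o=env.get_obs(); print(o['force'],o['wrist_torque'],o['grip_width'],o['tool_pos'],o['tool_rot'])
s=snap('scene','s8')
cv2.imwrite('pics/c8.png',cv2.resize(s['img'][150:350,270:520,::-1],None,fx=3,fy=3))
E
```

```text
time_s: 8.52
tool_pos: [0.5104, 0.3304, 0.211]
tool_rot: [171.3, -1.6, 149.7]
force: [0.0, 0.6, -2.3]
grip_width: 0.0094
time_s: 8.93
tool_pos: [0.5103, 0.3302, 0.223]
tool_rot: [171.3, -1.6, 149.7]
force: [0.6, 1.1, -2.0]
grip_width: 0.0097
[ 0.58494962  1.09931216 -1.98070853] [-0.11571867 -0.0486024   0.04646086] 0.00967586601590876 [0.5103497  0.33015562 0.22300924] [171.32423911  -1.56232552 149.66755264]
```

View pics/c8.png

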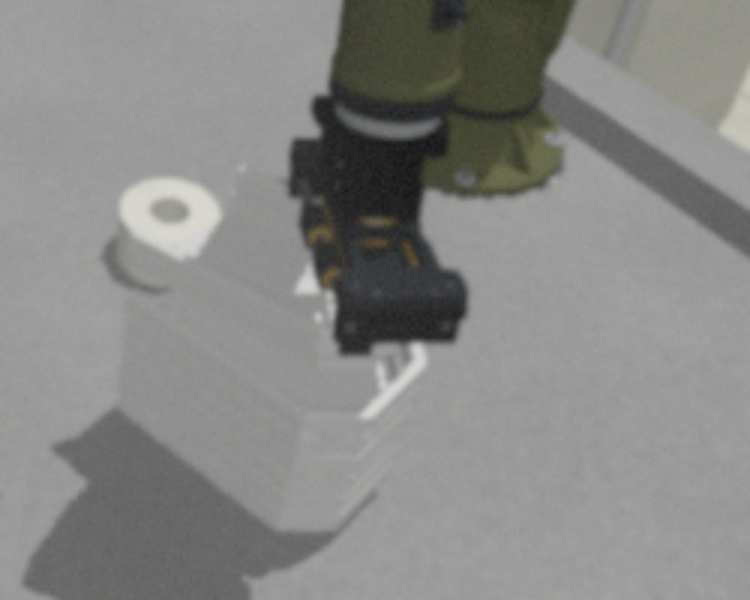

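```bash
python3 -m pendant '[{"rx":0,"ry":0,"rz":0,"tx":0.3,"ty":1.2,"tz":-8,"jaw":0},{"rx":0,"ry":0,"rz":0,"tx":0.4,"ty":2.2,"tz":-15,"jaw":0},{"rx":0,"ry":0,"rz":0,"tx":0.4,"ty":2.2,"tz":-15,"jaw":0},{"rx":0,"ry":0,"rz":0,"tx":0.3,"ty":1.5,"tz":-10,"jaw":0},{"rx":1.4,"ry":-0.2,"rz":0,"tx":0,"ty":0,"tz":-3,"jaw":0},{"rx":1.8,"ry":-0.4,"rz":0,"tx":0,"ty":0,"tz":0,"jaw":0},{"rx":1.8,"ry":-0.4,"rz":0,"tx":0,"ty":0,"tz":0,"jaw":0},{"rx":1.8,"ry":-0.3,"rz":0,"tx":0,"ty":0,"tz":0,"jaw":0},{"rx":1.8,"ry":-0.3,"rz":0,"tx":0,"ty":0,"tz":0,"jaw":0},{"rx":0,"ry":0,"rz":0,"tx":0,"ty":0,"tz":0,"jaw":0},{"rx":0,"ry":0,"rz":0,"tx":0,"ty":0,"tz":0,"jaw":0},{"rx":0,"ry":0,"rz":0,"tx":0,"ty":0,"tz":0,"jaw":0}]'
python3 - <<'E'
from h import *
o=env.get_obs(); print(o['force'],o['wrist_torque'],o['grip_width'],o['tool_pos'],o['tool_rot'])
snap('wrist','w9'); s=snap('scene','s9'); t=snap('top','t9')
cv2.imwrite('pics/c9.png',np.hstack([cv2.resize(load('w9')['img'][:,:,::-1],(400,300)),cv2.resize(s['img'][140:340,240:490,::-1],(400,300))]))
E
```

```text
time_s: 9.98
tool_pos: [0.5098, 0.3291, 0.2737]
tool_rot: [180.0, 0.0, 149.5]
force: [-0.2, 0.7, -2.6]
grip_width: 0.0097
[-0.23762905  0.69161049 -2.56185296] [ 0.06348421 -0.04311974  0.0048496 ] 0.009728540031178096 [0.5097803  0.32909689 0.2736633 ] [1.79963847e+02 7.54006692e-04 1.49524317e+02]
```

View pics/c9.png

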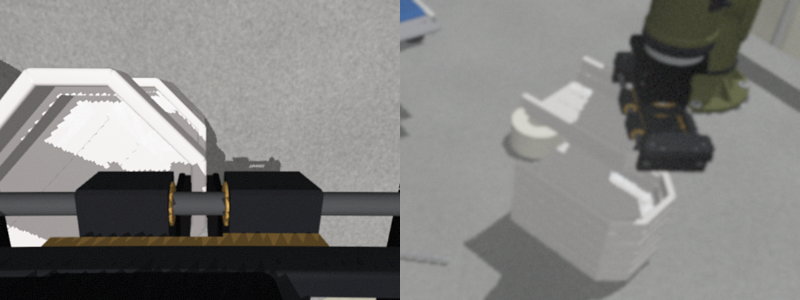

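View pics/t9.png

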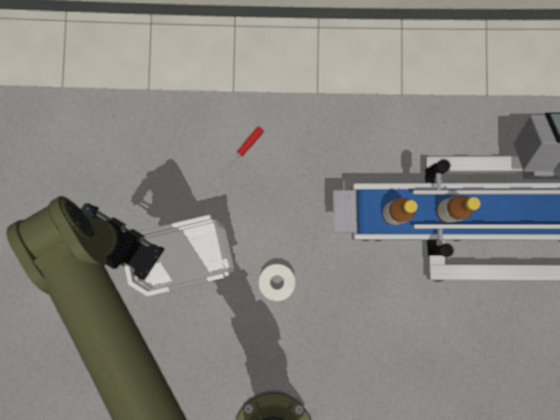

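```bash
cat >> h.py <<'E'
def plane(P):
    c=P.mean(0); u,s,v=np.linalg.svd(P-c); n=v[2]*np.sign(v[2][2]); return c,n,s[2]/np.sqrt(len(P))
def traymeas(tag,zlo,zhi,rob=3e-3):
    """floor plane from wrist depth, world"""
    c=load(tag); uu,vv=np.meshgrid(range(0,285),range(90,350)); uv=np.c_[uu.ravel(),vv.ravel()]
    q,r=depthpts(c,uv); br=c['img'][uv[:,1],uv[:,0]].min(1)>110
    m=(r>0)&br&(q[:,2]>zlo)&(q[:,2]<zhi); P=q[m]
    for _ in range(8):
        ce,n,s=plane(P); d=(q[m]-ce)@n; P=q[m][np.abs(d)<rob]
    return ce,n,s,len(P)
E
python3 - <<'E'
from h import *
print('before', traymeas('w2',.13,.16))
for lo,hi in ((.22,.29),):
    print(traymeas('w9',.235,.275))
c=load('w9')
for uv in [(50,112),(100,106),(150,107),(180,125),(220,160),(250,190),(272,215),(280,235),(20,145)]:
    q,r=depthpts(c,[uv]); print(uv,q[0].round(4))
cv2.imwrite('pics/w9c.png',cv2.resize(c['img'][90:250,0:300,::-1],None,fx=2.6,fy=2.6))
E
```

```text
bash:  1177 Killed                     python3 - <<'E'
from h import *
print('before', traymeas('w2',.13,.16))
for lo,hi in ((.22,.29),):
    print(traymeas('w9',.235,.275))
c=load('w9')
for uv in [(50,112),(100,106),(150,107),(180,125),(220,160),(250,190),(272,215),(280,235),(20,145)]:
    q,r=depthpts(c,[uv]); print(uv,q[0].round(4))
cv2.imwrite('pics/w9c.png',cv2.resize(c['img'][90:250,0:300,::-1],None,fx=2.6,fy=2.6))
E
```

SVD needs full_matrices=False.

```bash
sed -i 's/np.linalg.svd(P-c)/np.linalg.svd(P-c,full_matrices=False)/' h.py
python3 - <<'E'
from h import *
print('before', traymeas('w2',.13,.16))
print(traymeas('w9',.225,.275))
c=load('w9')
for uv in [(50,112),(100,106),(150,107),(180,125),(220,160),(250,190),(272,215),(280,235),(20,145)]:
    q,r=depthpts(c,[uv]); print(uv,q[0].round(4))
cv2.imwrite('pics/w9c.png',cv2.resize(c['img'][90:250,0:300,::-1],None,fx=2.6,fy=2.6))
print(env.get_obs()['time_s'])
E
```

```text
before (array([0.46829418, 0.25607311, 0.14741238]), array([-0.00216851,  0.00114212,  0.999997  ]), np.float64(0.0007229379182458949), 18998)
(array([0.45246916, 0.254739  , 0.25808445]), array([-0.00428039, -0.0076714 ,  0.99996141]), np.float64(0.0006559838560451952), 24089)
(50, 112) [0.4009 0.286  0.3003]
(100, 106) [0.409  0.3046 0.2999]
(150, 107) [0.4193 0.3216 0.2998]
(180, 125) [0.4313 0.3281 0.2998]
(220, 160) [0.4516 0.3342 0.2981]
(250, 190) [0.4689 0.3387 0.2997]
(272, 215) [0.4832 0.3412 0.3002]
(280, 235) [0.4932 0.3395 0.2994]
(20, 145) [0.4045 0.2659 0.2988]
10.1333
```

View pics/w9c.png

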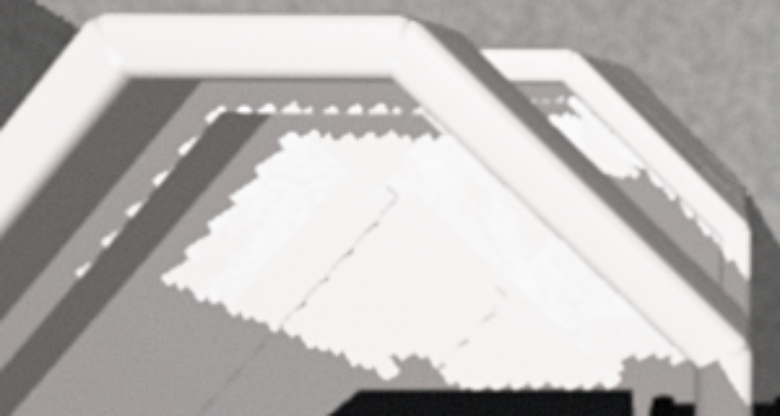

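```bash
python3 - <<'E'
from h import *
c=load('w9'); o=env.get_obs(); p=np.array(o['tool_pos']); Rt=R.from_euler('xyz',o['tool_rot'],degrees=True).as_matrix()
P=onplane(c,np.array([(748,348),(410,15),(98,15)])/2.6+[-.3,89.7],.2997)[:,:2]
t,a,r=proc(MOD[2:5],P); print(t,a,(r*1e3).round(1).tolist(),p)
Rm=lambda a:R.from_euler('z',a,degrees=True).as_matrix()[:2,:2]
lip=t+Rm(a)@[0,-.105]; print('lip',lip,'tool-in-tray',Rm(-a)@(p[:2]-t), 'tool yaw - tray yaw',o['tool_rot'][2]-a)
# top cam check: open end rim corners at z .3
for m in MOD: print(proj(load('t9'),[*(Rm(a)@m+t),.2997])[0].round(1), proj(load('s9'),[*(Rm(a)@m+t),.2997])[0].round(1))
t9=load('t9')['img'][200:310,110:270,::-1]; cv2.imwrite('pics/t9c.png',cv2.resize(t9,None,fx=4.5,fy=4.5,interpolation=cv2.INTER_CUBIC))
# machine yaw from rails/belt edges
E
```

```text
[0.48000302 0.23458067] 14.172328019753948 [[-1.0, -0.6], [-0.2, -0.3], [1.2, 0.9]] [0.50976855 0.32880016 0.27385988]
lip [0.50571113 0.13277648] tool-in-tray [0.0519282  0.08406404] tool yaw - tray yaw 135.32521926202674
[208.8 214.1] [315.4 201.9]
[132.5 231.8] [381.1 242.6]
[120.1 250.5] [406.  243.1]
[126.7 283.9] [426.2 225.3]
[145.5 295.7] [420.5 209.9]
[222.7 277.3] [356.3 175.5]
```

View pics/t9c.png

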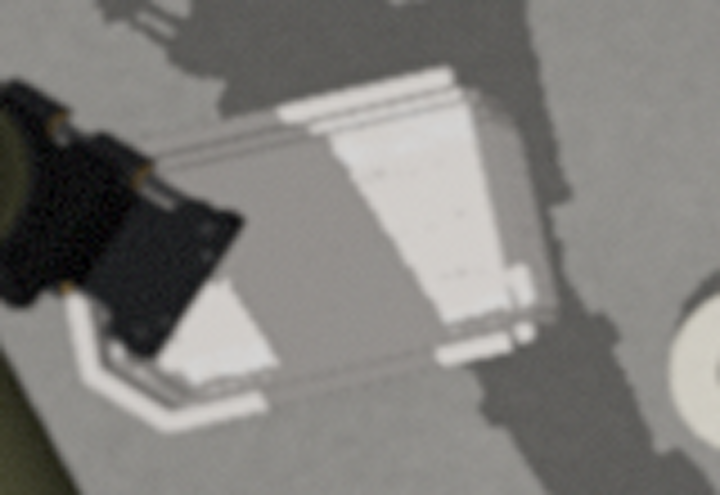

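```bash
python3 -m pendant '[{"rx":0,"ry":0,"rz":1.4,"tx":0,"ty":0,"tz":0,"jaw":0},{"rx":0,"ry":0,"rz":3,"tx":0,"ty":0,"tz":0,"jaw":0},{"rx":0,"ry":0,"rz":3,"tx":0,"ty":0,"tz":0,"jaw":0},{"rx":0,"ry":0,"rz":3,"tx":0,"ty":0,"tz":0,"jaw":0},{"rx":0,"ry":0,"rz":2,"tx":0,"ty":0,"tz":0,"jaw":0},{"rx":0,"ry":0,"rz":1,"tx":0,"ty":0,"tz":0,"jaw":0},{"rx":0,"ry":0,"rz":0,"tx":0,"ty":0,"tz":0,"jaw":0}]'
python3 -m pendant '[{"rx":0,"ry":0,"rz":0,"tx":-5,"ty":-1.2,"tz":0,"jaw":0},{"rx":0,"ry":0,"rz":0,"tx":-10,"ty":-2.4,"tz":0,"jaw":0},{"rx":0,"ry":0,"rz":0,"tx":-15,"ty":-3.6,"tz":0,"jaw":0},{"rx":0,"ry":0,"rz":0,"tx":-20,"ty":-4.7,"tz":0,"jaw":0},{"rx":0,"ry":0,"rz":0,"tx":-20,"ty":-4.7,"tz":0,"jaw":0},{"rx":0,"ry":0,"rz":0,"tx":-20,"ty":-4.7,"tz":0,"jaw":0},{"rx":0,"ry":0,"rz":0,"tx":-20,"ty":-4.7,"tz":0,"jaw":0},{"rx":0,"ry":0,"rz":0,"tx":-20,"ty":-4.7,"tz":0,"jaw":0},{"rx":0,"ry":0,"rz":0,"tx":-20,"ty":-4.7,"tz":0,"jaw":0},{"rx":0,"ry":0,"rz":0,"tx":-20,"ty":-4.7,"tz":0,"jaw":0},{"rx":0,"ry":0,"rz":0,"tx":-20,"ty":-4.7,"tz":0,"jaw":0},{"rx":0,"ry":0,"rz":0,"tx":-20,"ty":-4.7,"tz":0,"jaw":0},{"rx":0,"ry":0,"rz":0,"tx":-15,"ty":-3.6,"tz":0,"jaw":0},{"rx":0,"ry":0,"rz":0,"tx":-12,"ty":-2.9,"tz":0,"jaw":0},{"rx":0,"ry":0,"rz":0,"tx":-8,"ty":-2,"tz":0,"jaw":0},{"rx":0,"ry":0,"rz":0,"tx":0,"ty":0,"tz":0,"jaw":0},{"rx":0,"ry":0,"rz":0,"tx":0,"ty":0,"tz":0,"jaw":0},{"rx":0,"ry":0,"rz":0,"tx":0,"ty":0,"tz":0,"jaw":0},{"rx":0,"ry":0,"rz":0,"tx":0,"ty":0,"tz":0,"jaw":0}]'
python3 - <<'E'
from h import *
o=env.get_obs(); print(o['force'],o['wrist_torque'],o['grip_width'],o['tool_pos'],o['tool_rot'])
snap('wrist','w10'); s=snap('scene','s10'); t=snap('top','t10')
E
```

```text
time_s: 10.72
tool_pos: [0.5097, 0.3292, 0.2738]
tool_rot: [180.0, -0.0, 136.1]
force: [0.3, 0.4, -1.6]
grip_width: 0.0096
time_s: 12.3
tool_pos: [0.6457, 0.1194, 0.2736]
tool_rot: [180.0, -0.0, 136.3]
force: [-0.2, 0.2, -2.3]
grip_width: 0.0098
[-0.17784354  0.18699327 -2.30716084] [ 0.13473458 -0.06269225 -0.01847902] 0.00983761758091934 [0.64567032 0.11943673 0.27357896] [ 1.79972395e+02 -4.90617723e-02  1.36273296e+02]
```

View pics/s10.png

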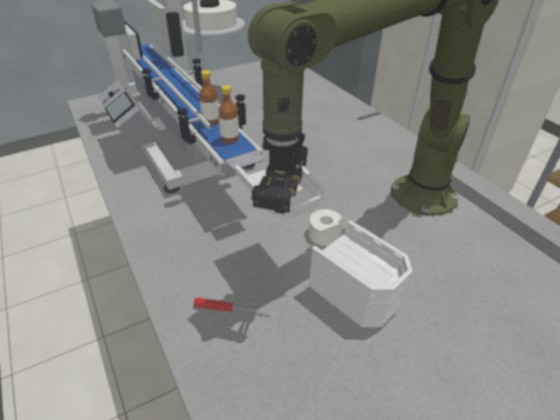

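View pics/t10.png

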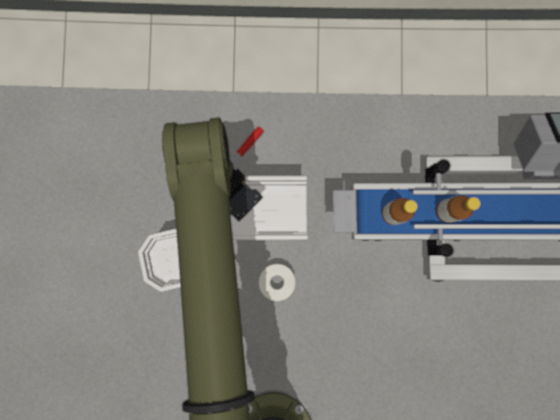

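View pics/w10.png

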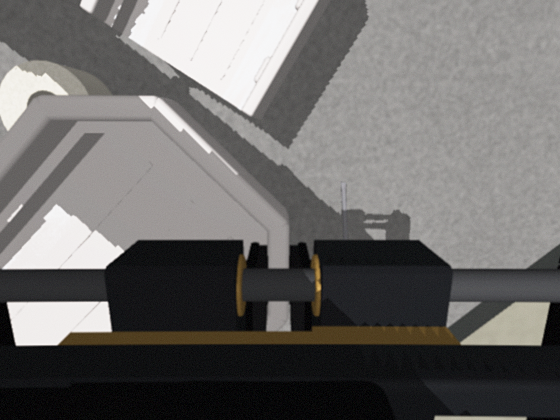

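```bash
python3 - <<'E'
from h import *
t=load('t10')
cv2.imwrite('pics/t10c.png',cv2.resize(t['img'][165:250,230:390,::-1],None,fx=5,fy=5,interpolation=cv2.INTER_CUBIC))
for uv in [(260,200),(280,200),(300,200),(260,220),(280,225),(300,225),(296,210),(338,200),(345,215),(302,180),(302,237),(270,180),(270,237)]:
    q,r=depthpts(t,[uv]); print(uv,q[0].round(4))
E
```

```text
(260, 200) [0.6001 0.0312 0.3867]
(280, 200) [ 0.6169 -0.0101  0.2582]
(300, 200) [ 0.6181 -0.0577  0.2556]
(260, 220) [0.5687 0.0363 0.2559]
(280, 225) [ 0.5577 -0.0112  0.2564]
(300, 225) [ 0.5584 -0.0584  0.2582]
(296, 210) [ 0.5942 -0.0486  0.2539]
(338, 200) [ 0.6217 -0.1498  0.24  ]
(345, 215) [ 0.5856 -0.1667  0.2406]
(302, 180) [ 0.6601 -0.0603  0.2917]
(302, 237) [ 0.5282 -0.0617  0.2989]
(270, 180) [0.6579 0.0135 0.297 ]
(270, 237) [0.5271 0.0109 0.2963]
```

View pics/t10c.png

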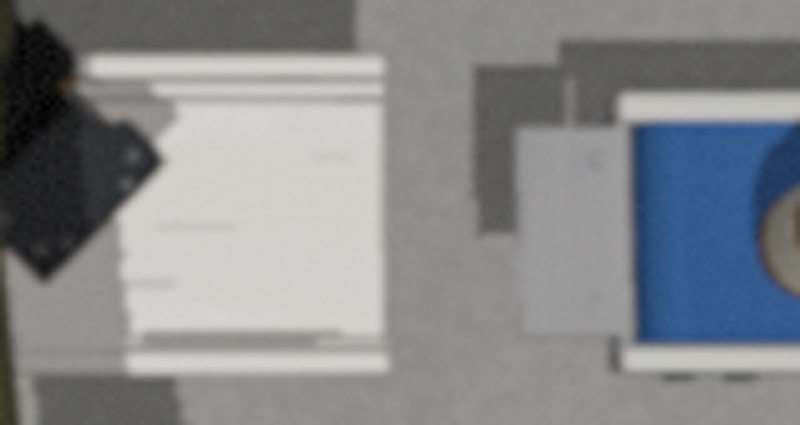

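```bash
python3 - <<'E'
from h import *
t=load('t10'); f=lambda p:np.array(p)/5+[230,165]-.4
r=onplane(t,f([(95,53),(383,53),(140,375),(388,375)]),.2995); print('rims',r.round(4))
l=onplane(t,f([(384,110),(384,225),(386,345)]),.257); print('lip',l.round(4))
p=onplane(t,f([(516,127),(523,333)]),.24); print('plate',p.round(4))
p=onplane(t,f([(622,92),(798,92),(622,372),(798,372)]),.245); print('frame',p.round(4))
p=onplane(t,f([(640,124),(798,124),(638,343),(798,343)]),.242); print('belt',p.round(4))
print(traymeas('w10',.22,.275))
E
```

```text
rims [[ 0.6677  0.0627  0.2995]
 [ 0.6701 -0.0694  0.2995]
 [ 0.5206  0.0387  0.2995]
 [ 0.5225 -0.0735  0.2995]]
lip [[ 0.6503 -0.0724  0.257 ]
 [ 0.5953 -0.0731  0.257 ]
 [ 0.5384 -0.0747  0.257 ]]
plate [[ 0.6458 -0.1371  0.24  ]
 [ 0.5463 -0.1411  0.24  ]]
frame [[ 0.6629 -0.1874  0.245 ]
 [ 0.6644 -0.2719  0.245 ]
 [ 0.5282 -0.1878  0.245 ]
 [ 0.5298 -0.2712  0.245 ]]
belt [[ 0.648  -0.1966  0.242 ]
 [ 0.6493 -0.2725  0.242 ]
 [ 0.5423 -0.1958  0.242 ]
 [ 0.5437 -0.272   0.242 ]]
(array([0.57299686, 0.06015892, 0.25801738]), array([-0.0056689 , -0.00699487,  0.99995947]), np.float64(0.0006468808109947972), 24078)
```

```bash
python3 -m pendant '[{"rx":0,"ry":0,"rz":0,"tx":0,"ty":0,"tz":3,"jaw":0},{"rx":0,"ry":0,"rz":0,"tx":0,"ty":0,"tz":8,"jaw":0},{"rx":0,"ry":0,"rz":0,"tx":0,"ty":0,"tz":8,"jaw":0},{"rx":0,"ry":0,"rz":0,"tx":0,"ty":0,"tz":4,"jaw":0},{"rx":0,"ry":0,"rz":0,"tx":-3,"ty":-3.1,"tz":0,"jaw":0},{"rx":0,"ry":0,"rz":0,"tx":-6,"ty":-6.3,"tz":0,"jaw":0},{"rx":0,"ry":0,"rz":0,"tx":-6,"ty":-6.3,"tz":0,"jaw":0},{"rx":0,"ry":0,"rz":0,"tx":-6,"ty":-6.3,"tz":0,"jaw":0},{"rx":0,"ry":0,"rz":0,"tx":-6,"ty":-6.3,"tz":0,"jaw":0},{"rx":0,"ry":0,"rz":0,"tx":-4,"ty":-4.2,"tz":0,"jaw":0},{"rx":0,"ry":0,"rz":0,"tx":-3,"ty":-3.1,"tz":0,"jaw":0},{"rx":0,"ry":0,"rz":0,"tx":0,"ty":0,"tz":0,"jaw":0},{"rx":0,"ry":0,"rz":0,"tx":0,"ty":0,"tz":0,"jaw":0},{"rx":0,"ry":0,"rz":0,"tx":0,"ty":0,"tz":0,"jaw":0}]'
python3 - <<'E'
from h import *
o=env.get_obs(); print(o['force'],o['wrist_torque'],o['grip_width'],o['tool_pos'],o['tool_rot'])
s=snap('scene','s11'); t=snap('top','t11')
cv2.imwrite('pics/t11c.png',cv2.resize(t['img'][165:250,240:400,::-1],None,fx=5,fy=5,interpolation=cv2.INTER_CUBIC))
cv2.imwrite('pics/s11c.png',cv2.resize(s['img'][120:230,180:340,::-1],None,fx=5,fy=5,interpolation=cv2.INTER_CUBIC))
E
```

```text
time_s: 13.62
tool_pos: [0.646, 0.0694, 0.2506]
tool_rot: [180.0, -0.0, 136.2]
force: [0.2, 0.6, -2.6]
grip_width: 0.0096
[ 0.16779201  0.58368576 -2.60465809] [ 0.12023015 -0.129876    0.0063291 ] 0.009576776796076974 [0.64601491 0.06935176 0.25055704] [ 1.79971970e+02 -2.27886728e-02  1.36194984e+02]
```

View pics/t11c.png

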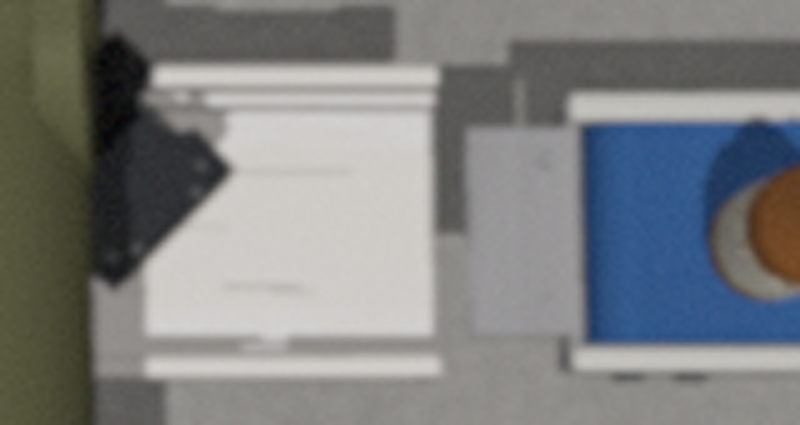

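View pics/s11c.png

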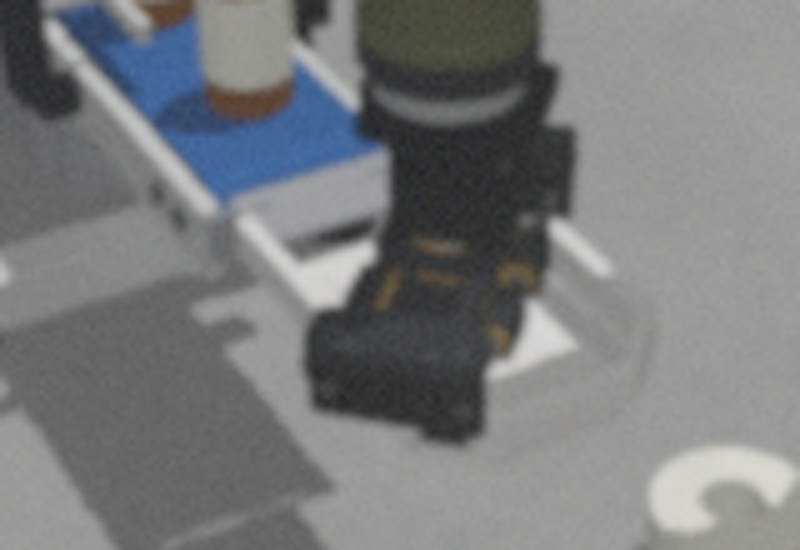

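```bash
cat > m.py <<'E'
from h import *
import sys
def floorz(t,us,vs):
    uu,vv=np.meshgrid(us,vs); q,r=depthpts(t,np.c_[uu.ravel(),vv.ravel()]); q=q[r>0]; return q.mean(0),q[:,2].std()
E
python3 - <<'E'
from m import *
t=load('t11'); f=lambda p:np.array(p)/5+[240,165]-.4
r=onplane(t,f([(155,65),(438,65),(147,377),(440,377)]),.276); print('rims',r.round(4))
l=onplane(t,f([(434,110),(434,225),(434,335)]),.234); print('lip',l.round(4))
p=onplane(t,f([(467,127),(467,230),(470,335)]),.24); print('plate',p.round(4))
print('floor near lip',floorz(t,range(315,326),range(190,230)),'plate',floorz(t,range(337,352),range(193,230)))
E
```

```text
rims [[ 0.6672  0.0127  0.276 ]
 [ 0.6695 -0.1199  0.276 ]
 [ 0.521   0.0135  0.276 ]
 [ 0.5234 -0.122   0.276 ]]
lip [[ 0.6548 -0.1222  0.234 ]
 [ 0.5986 -0.1226  0.234 ]
 [ 0.5453 -0.1231  0.234 ]]
plate [[ 0.6458 -0.1376  0.24  ]
 [ 0.5958 -0.1379  0.24  ]
 [ 0.5453 -0.1397  0.24  ]]
floor near lip (array([ 0.59880723, -0.10721849,  0.23282445]), np.float64(0.0021287040747998373)) plate (array([ 0.59530947, -0.16451977,  0.23921138]), np.float64(0.0022024491704571597))
```

```bash
python3 -m pendant '[{"rx":0,"ry":0,"rz":0,"tx":-2,"ty":-2,"tz":0,"jaw":0},{"rx":0,"ry":0,"rz":0,"tx":-2,"ty":-2,"tz":0,"jaw":0},{"rx":0,"ry":0,"rz":0,"tx":-2,"ty":-2,"tz":0,"jaw":0},{"rx":0,"ry":0,"rz":0,"tx":-1.5,"ty":-2,"tz":0,"jaw":0},{"rx":0,"ry":0,"rz":0,"tx":0,"ty":0,"tz":0,"jaw":0},{"rx":0,"ry":0,"rz":0,"tx":0,"ty":0,"tz":0,"jaw":0},{"rx":0,"ry":0,"rz":0,"tx":0,"ty":0,"tz":0,"jaw":0},{"rx":0,"ry":0,"rz":0,"tx":0,"ty":0,"tz":0,"jaw":0},{"rx":0,"ry":0,"rz":0,"tx":0,"ty":0,"tz":0,"jaw":0},{"rx":0,"ry":0,"rz":0,"tx":0,"ty":0,"tz":0,"jaw":0}]'
python3 - <<'E'
from m import *
o=env.get_obs(); print(o['force'],o['grip_width'],o['tool_pos'],o['tool_rot'],np.abs(o['joint_velocities']).max())
s=snap('scene','s12'); t=snap('top','t12'); snap('wrist','w12')
cv2.imwrite('pics/t12c.png',cv2.resize(t['img'][165:250,240:400,::-1],None,fx=5,fy=5,interpolation=cv2.INTER_CUBIC))
print('floor near lip',floorz(t,range(317,328),range(190,230)),'plate',floorz(t,range(337,352),range(193,230)))
ce,n,sd,N=traymeas('w12',.2,.25); print(ce,n,N)
# bystanders: compare with t0 / s0
for k in ('t12','top0'):
    c=load(k); h=cv2.cvtColor(c['img'],cv2.COLOR_RGB2HSV)
    red=(((h[...,0]<8)|(h[...,0]>172))&(h[...,1]>150)&(h[...,2]>80)); red[:,300:]=0
    yel=(h[...,0]>22)&(h[...,0]<32)&(h[...,1]>140); yel[:,:370]=0
    print(k,[ (x.mean().round(2),y.mean().round(2),len(x)) for y,x in (np.nonzero(red),np.nonzero(yel))])
E
```

```text
time_s: 14.55
tool_pos: [0.6459, 0.0578, 0.2505]
tool_rot: [180.0, -0.0, 136.2]
force: [-0.8, -0.5, -2.3]
grip_width: 0.0095
[-0.80836991 -0.46325315 -2.32177451] 0.009530351554172155 [0.64585569 0.0578183  0.2505457 ] [ 1.79993876e+02 -6.46034190e-03  1.36161347e+02] 0.148958946282189
floor near lip (array([ 0.59871118, -0.11201394,  0.23336873]), np.float64(0.0022191531559273133)) plate (array([ 0.59541628, -0.16451642,  0.23909364]), np.float64(0.0021587118627127283))
[ 0.57301767 -0.00147737  0.23502122] [-0.0054867  -0.00600318  0.99996693] 24128
t12 [(np.float64(nan), np.float64(nan), 0), (np.float64(441.42), np.float64(205.13), 230)]
top0 [(np.float64(250.13), np.float64(140.49), 220), (np.float64(440.19), np.float64(204.85), 229)]<stdin>:12: RuntimeWarning: Mean of empty slice.
  ret = ret.dtype.type(ret / rcount)
```

View pics/t12c.png

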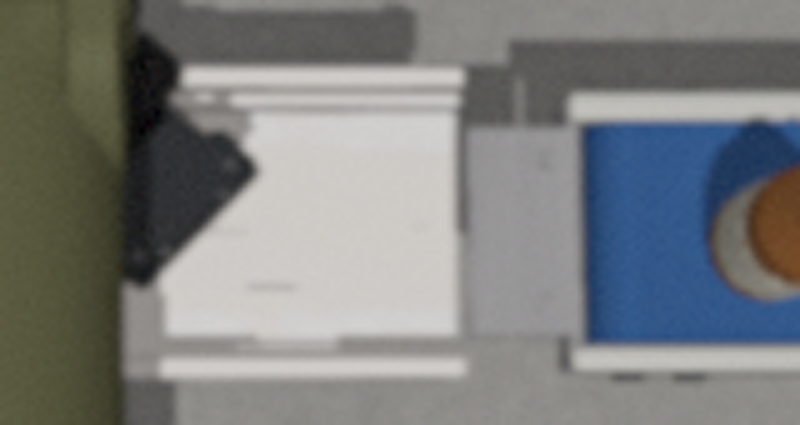

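View pics/s12.png

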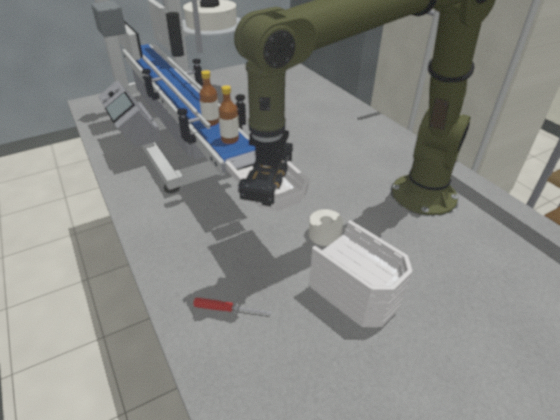

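```bash
python3 - <<'E'
from m import *
t=load('t12'); f=lambda p:np.array(p)/5+[240,165]-.4
l=onplane(t,f([(460,110),(460,225),(460,335)]),.234); p=onplane(t,f([(467,127),(467,230),(470,335)]),.24); r=onplane(t,f([(185,67),(465,67),(160,379),(467,379)]),.276)
print('lip',l.round(4).tolist(),'plate',p.round(4).tolist(),'rims',r.round(4).tolist())
for k in ('s12','scene0'):
    c=load(k); h=cv2.cvtColor(c['img'],cv2.COLOR_RGB2HSV)
    red=(((h[...,0]<8)|(h[...,0]>172))&(h[...,1]>150)&(h[...,2]>80)); red[:250]=0; red[:,300:]=0
    y,x=np.nonzero(red); print(k,x.mean(),y.mean(),len(x))
a=cv2.cvtColor(load('s12')['img'],7).astype(np.float32); b=cv2.cvtColor(load('scene0')['img'],7)
for nm,(x0,y0,x1,y1) in dict(stackside=(305,265,345,320),stackcorner=(340,290,400,330),roll=(305,205,345,240),bottles=(195,65,245,145)).items():
    T=b[y0:y1,x0:x1]; m=cv2.matchTemplate(a[y0-15:y1+15,x0-15:x1+15].astype(np.uint8),T,cv2.TM_CCOEFF_NORMED); _,mx,_,loc=cv2.minMaxLoc(m); print(nm,mx,np.array(loc)-15)
o=env.get_obs(); print(o['time_s'],o['force'],o['grip_width'])
E
```

```text
lip [[0.655, -0.1348, 0.234], [0.5988, -0.1352, 0.234], [0.5456, -0.1356, 0.234]] plate [[0.6458, -0.1376, 0.24], [0.5958, -0.1379, 0.24], [0.5453, -0.1397, 0.24]] rims [[0.6665, -0.0013, 0.276], [0.6688, -0.1326, 0.276], [0.5202, 0.0075, 0.276], [0.5227, -0.1345, 0.276]]
s12 220.0 305.36842105263156 38
scene0 212.4851485148515 303.54455445544556 202
stackside 0.9118845462799072 [15 11]
stackcorner 0.9870471358299255 [0 0]
roll 0.60432368516922 [0 0]
bottles 0.9955945014953613 [0 0]
14.7 [ 0.18271887  0.06061504 -1.76603489] 0.00940449604292783
```

```bash
python3 -c "
from cell import env
print(env.sign_off())"
```

```text
the job is handed in; nothing more can be done
None
```

I peeled the top tray off the stack, carried it to the labelling machine and handed the job in at about 14.7 s with it held in the air at the outfeed plate. The sign-off gives no verdict, so these are only my own measurements.

**Peel:** I pinched the cut corner at the closed end on the +x side and tilted the tray about its opposite corner. Depth images showed the gripped corner 26 mm up while the opposite corner was still down, within about 1 mm. Once the tray was clear, the force on the tool fell to about 2 N, the tray's weight alone.

**Final position, from the last camera checks:**

| Check | Measured |
|---|---|
| Gap from the open edge to the plate | about 3 mm |
| Off centre | about 1 mm |
| Out of square | about 1° |
| Tilt | about 0.5° |
| Floor below the plate | about 6 mm |

The force on the tool showed only the tray's weight, so nothing suggests it touches the machine.

**Bystanders:** The bottles and the stack's foot corner had not shifted in the scene image. The label roll also matched its old place, but weakly because of shadow.

**Checks that failed or disagreed:**
- **Fingertip reach:** The first grasp closed on nothing. The wrist depth image shows the fingertips about 9 mm behind the TCP, not 14 mm ahead as stated. I went about 20 mm lower and the grip then held at 9.5 mm on the rim.
- **Stack side:** One image match on the side of the stack gave an unreliable shift, probably from shadow and lack of texture.
- **Screwdriver:** The arm hid it from the top camera and it lay in shadow in the scene image. Its colour check was inconclusive, but by eye it had not moved.

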